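Load the ultrasonic bath with router collets and set its heat

ROBOT

A 6-joint arm with a two-finger parallel gripper is mounted at the origin on a cart in front of the work surface, level with it; the furniture and walls round the work are solid. World frame = base frame: x ahead of the robot, y to its left, z up, the work surface at z = 0. Lengths are in m, angles in degrees, forces in N, time in s.
With the tool pointing down it reaches from about 0.25 to 0.725 m from the base axis. Payload 9.7 kg.
Tool frame: the origin (TCP) lies at the very end of the fingers, on their centre line; the grasp point (between the pads) lies grasp_offset behind it (grasp_offset is the distance from the TCP to the grasp point, in m); z points along the fingers, y is the line along which they close (so a half turn about z gives the same grasp; the last joint's range is limited). The gripper opens to 85 mm and grips with 20 to 120 N. Pads are 22 mm wide; open, the fingers measure 114 mm over their backs; the gripper's body (76 mm by 85 mm) begins 54 mm behind the grasp point. The pads swing forward as they close: fully open they stand 13 mm farther back than shut.
Start: joints at [-64.171, 4.979, 10.078, 95.1, 0, 90], TCP at [0.24, -0.495, 0.206] pointing down, gripper open.
Joint ranges: [-179.16, 179.16], [-48.56, 103.87], [-65.8, 70.77], [-126.05, 130.52], [-82.76, 87.17], [-180, 180]. Speed limits (degrees/s): [127.2, 127.2, 147.25, 180, 180, 180].

INTERFACE

Orientations are given as [roll, pitch, yaw] about the fixed x, y, z axes, in that order (R = Rz(yaw) Ry(pitch) Rx(roll)).
In Python, from workcell import get_obs, camera, calibration, job_done, recognise, cut_out, mark_of, grasp_offset gives the robot as it stands.
- The arm moves only by the tool servo_tool, never from a script. Its argument "moves" is a list of rows, each a list of 3 entries, a list of its own where there are three numbers: the turn, a rotation vector about the tool's x, y, z in degrees, then the shift along the tool's x, y, z in m, then the opening in per cent of the stroke, from 0 (shut) to 100 (fully open). In form: [[[ax, ay, az], [x, y, z], claw], ...]. A call has 1 to 12 rows; each row shifts and turns the commanded pose from where the row before left it, along the tool's axes as they then stand; what a row does not reach is not made up. A row lasts 1/10 s, in which the tool goes at most 50 mm and 8.59 degrees, less where a joint would pass 70% of its speed; a pose out of reach is approached as far as the arm can. A call is refused whole if a number of a shift passes 0.05 or a number of a turn 8.59, either way. A call with a gripper value outside its range is refused whole. The fingers move at their own pace and stop on an object; "force" is the grip in N (left out, the last holds). Time passes only in rows, so rows that do not move let the fingers close. It gives the time, the measured TCP pose, the force, the opening and the grip force at its end, in the units of the state.
- get_obs(): the state, without advancing time (a new reading comes with each control period).
- camera(name): name is "scene" or "top"; returns (picture, depth): 400x640x3 uint8, red, green, blue; 400x640 float32, m along the optical axis (not along the pixel's ray), 0 where there is no reading.
- calibration(name): a dict with "camera_matrix" (3x3 intrinsics, pixels), "dist" ([k1, k2, p1, p2, k3] as OpenCV has them; the pictures are not rectified), "R" (3x3) and "t" (3): a world point X has camera coordinates R X + t. Camera axes: x right, y down, z forward; pixel columns grow to the right and rows downward; lengths in m; the calibration is good to about 2 mm. A picture is of the moment at which its call begins. calibration takes no time and is no camera call.
- job_done(): hands the job in; it is judged then, once.
Trained networks look in the newest picture that a camera, given by its name, has taken for a name from the list of things; names that differ only in an ending like _2 or _b are one class to them, and where a whole thing is asked for, a point or a joint stands for the part that bears it (a point fixed in the world has none). Each returns a list of dicts, best first, with "score" (0 to 1); they miss things now and then, are a little off and sometimes report something else, mostly with a low value. They report only what shows in the picture. A call takes as long as a camera call.
- recognise(name, camera): "xyz" ([x, y, z] in m, in the coordinates of the camera as it stood for that picture, good to about 4 mm: the middle of the surface that is visible of it).
- cut_out(name, camera): "mask" (400x640 bool, what is visible of it).
- mark_of(name, camera): "xyz" ([x, y, z] in m, in the coordinates of the camera as it stood for that picture, good to about 4 mm: a listed point, or the origin of a listed thing).
The state is a dict: "time": time; "q": joint angles; "qd": joint speeds; "joint_efforts": joint torques, N m; "ee_pos": TCP position; "tcp_rot": TCP orientation; "wrist_force": force on the tool from outside, world axes, zero at the start; "torque": the same for the moment, N m; "opening": finger opening in m; "grasp_force": force on a finger pad.
Only numpy, scipy, OpenCV 4.12 (cv2) and the standard library are available. Lean on these libraries where they do the work, as an engineer would, in place of code of your own. Each camera call takes 0.05 s, during which the arm holds its last target. There are 200 camera calls.

TASK

Get the ultrasonic bath ready to clean the router collets: hang both wire baskets inside the tank, each hooked by its bent lip over the tank's rim, and put every collet into a basket, resting in a compartment. When everything is loaded and hanging, turn the heat dial to 50 degrees. Do not knock over the small oil bottle.

Things in the scene. Friction and masses are not known exactly. Their poses are not given: they have to be found in the camera images.
- bath: Ultrasonic cleaner, fixed: grey housing 176 mm wide (y), 90 mm tall, x from -162 to +82 mm, round an open stainless tank; the part in front of the tank (-x) is the control deck with the dial. Origin: on the bench under the tank's middle; x away from the control deck, y along it, z up. Tank's inner floor 40 mm above the bench.
- rim (a point): Centre of the tank's mouth at rim height, 135 mm above the bench; axes as the bath. Tank outside 148 (x) x 158 (y) mm, walls 4 mm thick: the near wall (by the deck) is centred at x = -72 mm, the far wall at x = +72 mm, both along y. The walls stand free for 45 mm below the rim, outside too. Two baskets have room only on facing walls.
- dial (a joint): Angle of the heat dial, rad: bar knob 14 mm wide, 38 long, 38 tall, vertical axis, light friction (0.03 N m), stays where left. 0 = off (white pointer at the dot, on the bath's -x side), grows clockwise seen from above, stop at 4.8. Ticks after the dot, 45 deg apart: 30, 40, 50, 60, 70, 80; so 50 is the third, 2.356 rad. Starts below 40. The bar's direction is the bath's yaw minus this angle.
- dial_grip (a point): On the dial's axis at the height to grip: 9 mm below the top of the bar, 122 mm above the bench.
- basket_a: Hook-on wire basket, 180 g, loose, standing upright on the bench. Origin: centre of its underside, z up. Tray 54 (x) x 104 (y) mm, 22 mm deep, parted at y = 0 into two compartments 51 x 49 mm. A back plate on its -x side carries the bent lip and grip. Hung, its -x side faces the wall, its plate rests on the wall's inner face and its underside is 73 mm above the bench. Either wall will do.
- basket_a_grip (a point): Middle of that basket's black grip, 35 mm to -x of and 80 mm above its origin: upright tab over the bend, 12 mm thick (along x), 34 mm wide (along y), 65 to 98 mm above the underside. The basket's weight hangs 33 mm to its +x side.
- basket_a_lip (a point): Middle of the roof of that basket's lip: a channel open downward, 11 mm wide (x = -40.5 to -29.5 mm from the origin), 60 mm long along y. The roof, which sits on the rim, is 62 mm above the underside; back plate on the +x side, outer leaf on the -x side reaching down to 36 mm above the underside, its edge flared outward.
- basket_a_cell0 (a point): Centre of the floor of that basket's compartment on its -y side.
- basket_a_cell1 (a point): Centre of the floor of that basket's compartment on its +y side.
- basket_b: Hook-on wire basket, 180 g, loose, standing upright on the bench. Origin: centre of its underside, z up. Tray 54 (x) x 104 (y) mm, 22 mm deep, parted at y = 0 into two compartments 51 x 49 mm. A back plate on its -x side carries the bent lip and grip. Hung, its -x side faces the wall, its plate rests on the wall's inner face and its underside is 73 mm above the bench. Either wall will do.
- basket_b_grip (a point): Middle of that basket's black grip, 35 mm to -x of and 80 mm above its origin: upright tab over the bend, 12 mm thick (along x), 34 mm wide (along y), 65 to 98 mm above the underside. The basket's weight hangs 33 mm to its +x side.
- basket_b_lip (a point): Middle of the roof of that basket's lip: a channel open downward, 11 mm wide (x = -40.5 to -29.5 mm from the origin), 60 mm long along y. The roof, which sits on the rim, is 62 mm above the underside; back plate on the +x side, outer leaf on the -x side reaching down to 36 mm above the underside, its edge flared outward.
- basket_b_cell0 (a point): Centre of the floor of that basket's compartment on its -y side.
- basket_b_cell1 (a point): Centre of the floor of that basket's compartment on its +y side.
- collet_0: Router collet in its nut, 90 g, loose, upright (may be absent: 2 or 3 are there). Dark hexagon nut 28 mm across flats and 16 mm tall at the bottom, bright slotted cylinder 20 mm across above it, total height 46 mm. Origin: centre of the underside.
- collet_1: Router collet in its nut, 90 g, loose, upright (may be absent: 2 or 3 are there). Dark hexagon nut 28 mm across flats and 16 mm tall at the bottom, bright slotted cylinder 20 mm across above it, total height 46 mm. Origin: centre of the underside.
- collet_2: Router collet in its nut, 90 g, loose, upright (may be absent: 2 or 3 are there). Dark hexagon nut 28 mm across flats and 16 mm tall at the bottom, bright slotted cylinder 20 mm across above it, total height 46 mm. Origin: centre of the underside.
- bottle: Small oil bottle, amber with black cap, 36 mm across and 54 mm tall, loose, standing among the collets. Origin: centre of its underside.

How it is judged (in metres and radians):
On the way, in this order (a step that is already met when the one before it is completed fails the run):
1. both baskets hang inside the tank by their lips and every collet is in a basket, while the dial is still below 50 (x of basket_a in the frame of bath between -0.052 and 0.052 m and y of basket_a in the frame of bath between -0.055 and 0.055 m and z of basket_a in the frame of bath between 0.066 and 0.082 m and angle between each of basket_a, basket_b's own z axis and vertical below 0.16 rad and x of basket_b in the frame of bath between -0.052 and 0.052 m and y of basket_b in the frame of bath between -0.055 and 0.055 m and z of basket_b in the frame of bath between 0.066 and 0.082 m and ((x of collet_0 in the frame of basket_a between -0.027 and 0.027 m and y of collet_0 in the frame of basket_a between -0.052 and 0.052 m and z of collet_0 in the frame of basket_a between -0.003 and 0.025 m) or (x of collet_0 in the frame of basket_b between -0.027 and 0.027 m and y of collet_0 in the frame of basket_b between -0.052 and 0.052 m and z of collet_0 in the frame of basket_b between -0.003 and 0.025 m)) and ((x of collet_1 in the frame of basket_a between -0.027 and 0.027 m and y of collet_1 in the frame of basket_a between -0.052 and 0.052 m and z of collet_1 in the frame of basket_a between -0.003 and 0.025 m) or (x of collet_1 in the frame of basket_b between -0.027 and 0.027 m and y of collet_1 in the frame of basket_b between -0.052 and 0.052 m and z of collet_1 in the frame of basket_b between -0.003 and 0.025 m)) and ((x of collet_2 in the frame of basket_a between -0.027 and 0.027 m and y of collet_2 in the frame of basket_a between -0.052 and 0.052 m and z of collet_2 in the frame of basket_a between -0.003 and 0.025 m) or (x of collet_2 in the frame of basket_b between -0.027 and 0.027 m and y of collet_2 in the frame of basket_b between -0.052 and 0.052 m and z of collet_2 in the frame of basket_b between -0.003 and 0.025 m))), for 0.3 s.
2. after that, the heat dial is turned to the 50 tick (value of joint dial between 2.226 and 2.486 rad), for 0.3 s.
At the end, for the whole second after the job is handed in: Baskets hang level (under 9 degrees) inside the tank, lips seated on its rim (undersides 66 to 82 mm above the bench); each collet present lies or stands down inside a basket's tray (its origin under 25 mm above the basket's underside); dial within 7 degrees of the 50 tick; all at rest (all of step 1 and all of step 2 and linear speed of each of basket_a, basket_b, collet_0, collet_1, collet_2 below 0.03 m/s and velocity of joint dial between -0.1 and 0.1 rad/s); the robot touches nothing.
It fails at once if the oil bottle is knocked over (angle between bottle's own z axis and vertical above 0.6 rad).
Of collet_0, collet_1, collet_2 only 2 to 3 are there at a start; the rules pass over those that are not, and their reading is None.
At some moment in a run one of collet_0, collet_1, collet_2, basket_a, basket_b may be knocked a few centimetres aside while the robot is not near it.
Once in a run the grip may slacken for a moment while it holds something.
It also fails if it takes over 208 s, if anything falls off the work surface, if the arm or the gripper's body presses on something with over 40 N, if the wrist force passes 120 N, or if a joint passes its speed limit or range.

## Working session

There is one attempt and no reset: what is moved stays moved. The work goes in short steps, Python scripts to look and compute and a tool call to move; the robot and the scene stay as the last step left them, time stands still between calls to the robot, and variables do not carry over. Pictures are saved under pics/ and viewed, at most 14 in all, crops included, and the job is handed in when it is done.

Besides the shell and the picture viewer there is one more tool, called after ">>>" in YAML: its name, and indented under it one key for each argument. servo_tool: Moves the arm, as the interface text tells. Its arguments: {"type":"object","properties":{"moves":{"type":"array"},"force":{"type":"number"}},"required":["moves"]}

```bash
mkdir -p pics; ls; cat > h.py <<'E'
import numpy as np,cv2
from workcell import *
def w(cam,p):
    c=calibration(cam);return np.array(c["R"]).T@(np.array(p)-np.array(c["t"]))
def snap(cam,fn=None):
    im,d=camera(cam)
    if fn: cv2.imwrite('pics/'+fn,im[:,:,::-1])
    return im,d
def cloud(cam,d,mask=None):
    c=calibration(cam);m=(d>0) if mask is None else (mask&(d>0))
    v,u=np.nonzero(m);z=d[v,u]
    n=cv2.undistortPoints(np.c_[u,v].astype(float)[:,None],np.array(c["camera_matrix"]),np.array(c["dist"]))[:,0]
    P=np.c_[n*z[:,None],z]
    return (P-np.array(c["t"]))@np.array(c["R"]),u,v
E
python3 - <<'E'
from h import *
print(grasp_offset, get_obs())
for cam in ("scene","top"):
    snap(cam,cam+"0.png")
    c=calibration(cam);print(cam,-np.array(c["R"]).T@np.array(c["t"]), np.round(np.array(c["R"]),2).tolist())
    for n in ("bath","rim","dial","dial_grip","basket_a","basket_a_grip","collet_0","bottle"):
        print(n,[(np.round(w(cam,r["xyz"]),3).tolist(),round(r["score"],2)) for r in mark_of(n,cam)])
E
```

```text
pics
0.0187 {'time': 0.0, 'q': array([-6.41719518e+01,  5.01342591e+00,  1.00338361e+01,  9.50986622e+01,
        2.00110218e-04,  9.00007783e+01]), 'qd': array([ 0.05292983, -0.0650716 ,  0.03317768,  0.03370445,  0.02622619,
       -0.00988419]), 'joint_efforts': array([-2.45309471e-03, -5.20383132e+01,  4.64807653e+01,  1.63282268e-02,
       -1.76502226e-04, -1.42399406e-05]), 'ee_pos': array([ 0.23950829, -0.49482587,  0.20575523]), 'tcp_rot': array([-1.79921748e+02, -1.99047111e-04,  2.58272696e+01]), 'wrist_force': array([-0.15970338, -0.53952703, -0.40593022]), 'torque': array([0.03363984, 0.00246334, 0.00518727]), 'grasp_force': 0.0, 'opening': 0.08527505996065371}
scene [ 0.02436636 -0.94793802  0.93675917] [[0.86, -0.52, 0.0], [-0.34, -0.56, -0.76], [0.39, 0.65, -0.65]]
bath [([0.5, -0.293, 0.001], 0.73), ([0.505, -0.286, 0.134], 0.46)]
rim [([0.504, -0.287, 0.135], 0.65)]Traceback (most recent call last):
  File "<stdin>", line 7, in <module>
ValueError: it knows: basket, basket_a_cell, basket_a_grip, basket_a_lip, basket_b_cell, basket_b_grip, basket_b_lip, bath, bottle, collet, dial_grip, rim
```

```bash
python3 - <<'E'
from h import *
for cam in ("scene","top"):
    snap(cam,cam+"0.png")
    c=calibration(cam);print(cam,-np.array(c["R"]).T@np.array(c["t"]), np.round(np.array(c["R"]),2).tolist())
    for n in ("bath","rim","dial_grip","basket","basket_a_grip","basket_a_lip","basket_a_cell","collet","bottle"):
        print(n,[(np.round(w(cam,r["xyz"]),3).tolist(),round(r["score"],2)) for r in mark_of(n,cam)])
E
```

```text
scene [ 0.02436636 -0.94793802  0.93675917] [[0.86, -0.52, 0.0], [-0.34, -0.56, -0.76], [0.39, 0.65, -0.65]]
bath [([0.503, -0.293, 0.0], 0.95), ([0.622, -0.022, 0.003], 0.4)]
rim [([0.503, -0.289, 0.135], 0.81), ([0.669, -0.11, 0.004], 0.52)]
dial_grip [([0.692, -0.03, 0.001], 0.46)]
basket [([0.377, 0.164, 0.005], 0.79), ([0.54, -0.457, -0.003], 0.6)]
basket_a_grip [([0.504, -0.443, 0.081], 0.96)]
basket_a_lip [([0.505, -0.443, 0.062], 0.9)]
basket_a_cell [([0.533, -0.478, -0.002], 0.93), ([0.55, -0.431, 0.003], 0.87), ([0.504, -0.296, 0.0], 0.17)]
collet [([0.623, -0.022, 0.004], 0.49), ([0.673, -0.11, 0.001], 0.43), ([0.608, -0.104, 0.003], 0.39)]
bottle [([0.692, -0.031, -0.003], 0.75), ([0.671, -0.108, 0.002], 0.35)]
top [ 0.35761192 -0.15282633  1.26164441] [[0.03, -1.0, -0.02], [-0.99, -0.03, -0.13], [0.13, 0.03, -0.99]]
bath [([0.499, -0.292, -0.001], 0.72)]
rim [([0.504, -0.293, 0.132], 0.66), ([0.608, -0.109, 0.002], 0.41), ([0.379, 0.137, 0.007], 0.35)]
dial_grip [([0.383, -0.276, 0.12], 0.51)]
basket [([0.374, 0.161, -0.0], 0.74), ([0.413, 0.169, 0.062], 0.64), ([0.54, -0.455, -0.009], 0.6)]
basket_a_grip [([0.507, -0.443, 0.081], 0.75)]
basket_a_lip [([0.504, -0.439, 0.064], 0.64), ([0.497, -0.292, 0.001], 0.49)]
basket_a_cell [([0.551, -0.432, 0.003], 0.92), ([0.53, -0.479, 0.005], 0.6)]
collet [([0.617, -0.019, -0.004], 0.64), ([0.609, -0.109, 0.001], 0.61), ([0.674, -0.111, -0.003], 0.52)]
bottle [([0.692, -0.03, 0.006], 0.54), ([0.54, -0.456, -0.005], 0.37)]
```

View pics/scene0.png

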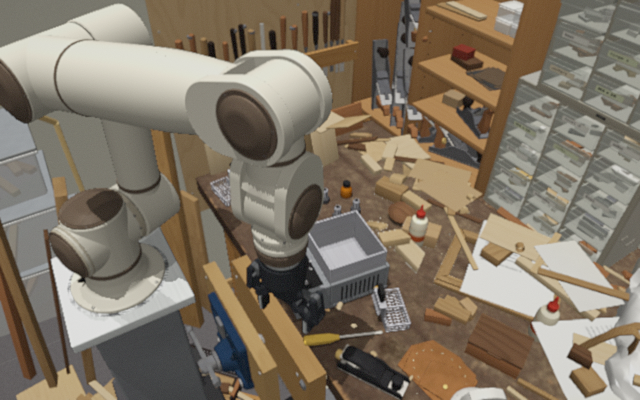

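View pics/top0.png

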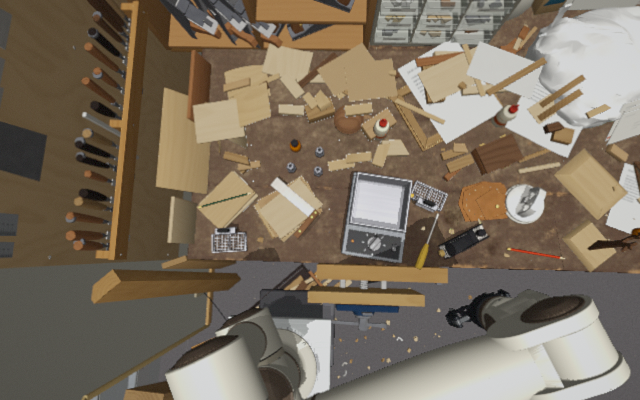

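Both views show the bath in the middle (top ~(378,218)), one basket right of it (~(430,195)), the other at left (~(229,240)), three collets at ~(290,167), (319,151), (318,170), and the bottle at ~(295,145). Next I fit the rim and grips from depth.

```bash
cat >> h.py <<'E'
def rect(P,ctr,r,z0,z1):
    m=(np.linalg.norm(P[:,:2]-ctr,axis=1)<r)&(P[:,2]>z0)&(P[:,2]<z1)
    Q=P[m]
    if len(Q)<4: return len(Q),None
    b=cv2.minAreaRect((Q[:,:2]*1000).astype(np.float32))
    return len(Q),np.round(b[0],1),np.round(b[1],1),round(b[2],1),'mean',np.round(Q.mean(0)*1000,1),'zmax',round(np.percentile(Q[:,2],95)*1000,1)
def report(items):
    for cam in ("top","scene"):
        im,d=snap(cam);P,u,v=cloud(cam,d);print(cam)
        for n,c,r,a,b in items: print(' ',n,*rect(P,np.array(c),r,a,b))
E
python3 - <<'E'
from h import *
report([("rim",(.503,-.29),.125,.127,.143),("dial",(.383,-.276),.035,.12,.14),("gA",(.505,-.442),.03,.075,.11),("gB",(.411,.168),.03,.075,.11),("trayB",(.375,.162),.07,.012,.04),("trayA",(.54,-.456),.07,.012,.04),
("c0",(.62,-.02),.025,.03,.06),("c1",(.608,-.108),.025,.03,.06),("c2",(.673,-.11),.025,.03,.06),("bot",(.692,-.03),.03,.03,.06)])
for n in ("basket_b_grip","basket_a_grip","basket_b_cell","rim"):
  for cam in("top","scene"):
    print(n,[(np.round(w(cam,r["xyz"]),3).tolist(),round(r["score"],2)) for r in mark_of(n,cam)])
im,_=snap("top");cv2.imwrite("pics/z.png",np.hstack([cv2.resize(im[165:270,335:455,::-1],None,fx=5,fy=5,interpolation=cv2.INTER_CUBIC),]))
E
```

```text
top
  rim 389 [ 476.9 -291.1] [158.3 197.7] 82.7 mean [ 489.6 -296.6  133.6] zmax 137.9
  dial 69 [ 383.2 -277.9] [13.6 38.6] 46.1 mean [ 382.5 -277.9  130.9] zmax 134.8
  gA 62 [ 507.5 -441.4] [33.  13.3] 68.2 mean [ 506.3 -440.1   94.2] zmax 100.7
  gB 50 [408. 166.] [11.5 32.2] 8.5 mean [407.8 165.   95.1] zmax 100.2
  trayB 206 [395.1 165.8] [ 98.3 105.3] 4.6 mean [395.2 175.1  24.1] zmax 31.5
  trayA 143 [ 531.1 -452.3] [105.   73.9] 67.4 mean [ 541.1 -451.    23.7] zmax 36.2
  c0 36 [617.8 -20.8] [18.9 18.9] 61.1 mean [616.7 -21.2  44.6] zmax 50.4
  c1 37 [ 607.9 -106.9] [18.2 15.8] 1.3 mean [ 606.9 -107.1   44.2] zmax 50.6
  c2 37 [ 670.8 -111.1] [18.9 15.9] 0.6 mean [ 669.5 -110.8   44.4] zmax 50.7
  bot 76 [688.8 -32.5] [26.  30.9] 72.6 mean [686.8 -32.6  45.3] zmax 56.4
scene
  rim 509 [ 501.9 -294.7] [162.5 150.9] 83.0 mean [ 504.6 -305.3  132.1] zmax 135.9
  dial 0 None
  gA 107 [ 507.4 -444.4] [32.3 13.1] 66.9 mean [ 505.  -445.7   92.2] zmax 99.9
  gB 4 [403.3 179.9] [10.2  3.3] 64.5 mean [404.1 181.   95. ] zmax 96.0
  trayB 113 [371.2 164.3] [ 57.5 115.3] 0.3 mean [36
[... 289 characters left out ...]
[21.8 17.2] 86.3 mean [ 669.5 -113.7   40.6] zmax 45.9
  bot 77 [688.8 -32.4] [25.3 28.4] 21.9 mean [688.6 -34.8  43.8] zmax 53.7
basket_b_grip [([0.409, 0.171, 0.082], 0.77), ([0.607, -0.109, 0.003], 0.75), ([0.675, -0.112, -0.001], 0.69), ([0.379, 0.138, 0.005], 0.6), ([0.498, -0.296, -0.003], 0.25), ([0.503, -0.439, 0.062], 0.22)]
basket_b_grip [([0.414, 0.168, 0.084], 0.8)]
basket_a_grip [([0.506, -0.443, 0.081], 0.66)]
basket_a_grip [([0.507, -0.441, 0.079], 0.58)]
basket_b_cell [([0.37, 0.19, 0.002], 0.85), ([0.375, 0.136, 0.005], 0.75)]
basket_b_cell [([0.368, 0.194, 0.002], 0.81), ([0.533, -0.478, -0.004], 0.7)]
rim [([0.503, -0.295, 0.136], 0.64)]
rim [([0.503, -0.285, 0.133], 0.9)]
```

View pics/z.png

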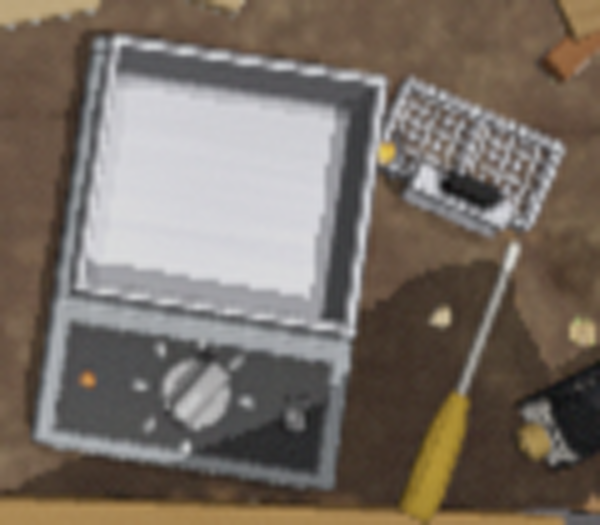

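The picture confirms the bath yaw at about -7°. The dial bar points at the 30 tick (lower left of the knob at (195,393)), and basket A sits beside the bath with its black grip at (470,190). I'll go above basket A.

>>> servo_tool:
  moves:
    - [[0, 0, -8.44], [0, 0, 0], 100]
    - [[0, 0, -8.44], [0, 0, 0], 100]
    - [[0, 0, -8.44], [0, 0, 0], 100]
    - [[0, 0, -8.44], [0, 0, 0], 100]
    - [[0, 0, -8.44], [0, 0, 0], 100]
    - [[0, 0, 0], [0.025, 0.038, 0], 100]
    - [[0, 0, 0], [0.025, 0.038, 0], 100]
    - [[0, 0, 0], [0.025, 0.038, 0], 100]
    - [[0, 0, 0], [0.025, 0.038, 0], 100]
    - [[0, 0, 0], [0.025, 0.038, 0], 100]
    - [[0, 0, 0], [0.024, 0.038, 0], 100]
    - [[0, 0, 0], [0, 0, 0], 100]
  force: 60

```text
time: 2.9
ee_pos: [0.5113, -0.4402, 0.2038]
tcp_rot: [-179.9, -0.1, 68.3]
wrist_force: [0.5, -0.3, -1.2]
opening: 0.0851
grasp_force: 0.0
```

```bash
cat >> h.py <<'E'
def delta(x,y,z,yaw=None):
    o=get_obs();p=np.array(o["ee_pos"]);c=o["tcp_rot"][2];R0=cv2.Rodrigues(np.array([0,0,np.radians(c if yaw is None else yaw)]))[0]@np.diag([1,-1,-1])
    t=0 if yaw is None else ((c-yaw+90)%180-90)
    print("t",round(o["time"],2),"pos",np.round(p,4),"rot",np.round(o["tcp_rot"],2),"open",round(o["opening"],4),"F",np.round(o["wrist_force"],1))
    yy=c-t;R0=cv2.Rodrigues(np.array([0,0,np.radians(yy)]))[0]@np.diag([1,-1,-1])
    print("  turn z",round(t,2),"then shift",np.round(R0.T@(np.array([x,y,z])-p),4))
E
python3 - <<'E'
from h import *
for cam in("scene","top"):
    im,d=snap(cam);P,u,v=cloud(cam,d)
    m=(np.linalg.norm(P[:,:2]-[.503,-.29],axis=1)<.125)&(P[:,2]>.122)&(P[:,2]<.143)&((P[:,0]-.383)*.99-(P[:,1]+.278)*.13>.035)
    Q=P[m];print(cam,len(Q),cv2.minAreaRect((Q[:,:2]*1000).astype(np.float32)),np.round(Q.mean(0),4))
    b=[np.radians(-7.3)];c,s=np.cos(b[0]),np.sin(b[0])
    L=(Q[:,:2]-[.5,-.292])@np.array([[c,-s],[s,c]])
    for n,ax,sel in(("near",0,(L[:,0]<-.05)&(abs(L[:,1])<.06)),("far",0,(L[:,0]>.05)&(abs(L[:,1])<.06)),("ylo",1,(L[:,1]<-.06)&(abs(L[:,0])<.055)),("yhi",1,(L[:,1]>.06)&(abs(L[:,0])<.055))):
        S=L[sel]
        if len(S)>3: print(n,len(S),np.round(1000*np.median(S[:,ax]),1),np.round(1000*np.percentile(S[:,ax],[5,95]),1),'slope deg',np.round(np.degrees(np.polyfit(S[:,1-ax],S[:,ax],1)[0]),2))
report([("gA",(.507,-.442),.03,.075,.105),("gB",(.408,.166),.03,.075,.105),("trayB",(.375,.162),.075,.012,.035)])
delta(.5075,-.442,.13,68)
E
```

```text
scene 689 ((501.4385681152344, -294.05340576171875), (162.9474639892578, 150.4152374267578), 83.61061096191406) [ 0.4915 -0.3001  0.1298]
near 129 -71.1 [-72.5 -68.2] slope deg 0.31
far 55 72.6 [71.4 76.3] slope deg 0.31
ylo 171 -80.1 [-82.  -77.4] slope deg 0.18
yhi 168 73.7 [70.7 77.1] slope deg -0.71
top 369 ((501.4466552734375, -294.14251708984375), (157.71966552734375, 148.7368927001953), 82.4665298461914) [ 0.5062 -0.297   0.133 ]
near 76 -70.7 [-72.3 -68.5] slope deg 0.18
far 86 72.6 [71.  75.4] slope deg 0.26
ylo 81 -77.9 [-80.3 -76.5] slope deg -0.14
yhi 58 75.0 [73.1 76.8] slope deg -0.18
top
  gA 37 [ 509.6 -435.2] [19.8 12.3] 71.4 mean [ 509.2 -434.    93.5] zmax 99.8
  gB 53 [409.1 165.7] [12.1 31.9] 2.2 mean [407.9 164.1  94.9] zmax 100.4
  trayB 229 [396.8 165.6] [102.3 105.4] 3.8 mean [401.5 176.1  23.3] zmax 29.6
scene
  gA 108 [ 507.4 -443.7] [33.7 12.6] 65.6 mean [ 504.9 -445.7   92. ] zmax 100.3
  gB 63 [407.9 165.6] [14.1 37.5] 5.9 mean [407.  162.8  89.7] zmax 98.9
  trayB 248 [397.2 167. ] [103.7 113.2] 5.4 mean [392.7 168.1  21.4] zmax 30.4
t 3.1 pos [ 0.5062 -0.4424  0.2066] rot [-1.7999e+02  1.0000e-02  6.8010e+01] open 0.0855 F [ 0.4  0.9 -1. ]
  turn z 0.01 then shift [0.0009 0.0011 0.0766]
```

>>> servo_tool:
  moves:
    - [[0, 0, 0], [0.001, 0.001, 0.035], 60]
    - [[0, 0, 0], [0, 0, 0.035], 60]
    - [[0, 0, 0], [0, 0, 0.035], 60]
    - [[0, 0, 0], [0, 0, 0.025], 60]
    - [[0, 0, 0], [0, 0, 0.01], 60]
    - [[0, 0, 0], [0, 0, 0], 0]
    - [[0, 0, 0], [0, 0, 0], 0]
    - [[0, 0, 0], [0, 0, 0], 0]
    - [[0, 0, 0], [0, 0, 0], 0]
    - [[0, 0, 0], [0, 0, 0], 0]
    - [[0, 0, 0], [0, 0, 0], 0]
    - [[0, 0, 0], [0, 0, 0], 0]
  force: 60

```text
time: 4.3
ee_pos: [0.5088, -0.4426, 0.069]
tcp_rot: [179.8, 0.1, 68.0]
wrist_force: [-0.9, -1.3, 7.3]
opening: 0.0094
grasp_force: 59.0
```

```bash
python3 - <<'E'
from h import *
delta(.5075,-.4425,.066,68)
print(get_obs()["grasp_force"])
E
```

```text
t 4.3 pos [ 0.5088 -0.4426  0.069 ] rot [1.7981e+02 9.0000e-02 6.8020e+01] open 0.0094 F [-0.9 -1.3  7.3]
  turn z 0.02 then shift [-0.0004 -0.0013  0.003 ]
59.01780903339386
```

>>> servo_tool:
  moves:
    - [[0, 0, 0], [0, 0, -0.02], 0]
    - [[0, 0, 0], [0, 0, -0.035], 0]
    - [[0, 0, 0], [0, 0, -0.04], 0]
    - [[0, 0, 0], [0, 0, -0.04], 0]
    - [[0, 0, 0], [0, 0, -0.03], 0]
    - [[0, 0, -7.35], [0, 0, 0], 0]
    - [[0, 0, -7.35], [0, 0, 0], 0]
    - [[0, 0, 0], [0.035, -0.025, 0], 0]
    - [[0, 0, 0], [0.037, -0.025, 0], 0]
    - [[0, 0, 0], [0.037, -0.025, 0], 0]
    - [[0, 0, 0], [0.037, -0.024, 0], 0]
    - [[0, 0, 0], [0, 0, 0], 0]

```text
time: 5.5
ee_pos: [0.4263, -0.2806, 0.2333]
tcp_rot: [179.9, -0.0, 82.8]
wrist_force: [0.3, -0.1, -1.2]
opening: 0.0096
grasp_force: 58.9
```

```bash
cat >> h.py <<'E'
def local(P,c=(.501,-.294),yaw=-7.3):
    a=np.radians(yaw);R=np.array([[np.cos(a),-np.sin(a)],[np.sin(a),np.cos(a)]])
    return np.c_[(P[:,:2]-c)@R,P[:,2]]
E
python3 - <<'E'
from h import *
delta(.4293,-.285,.234,82.7)
print(get_obs()["grasp_force"],get_obs()["opening"])
im,d=snap("top");i2,d2=snap("scene")
a=cv2.resize(im[160:260,320:440,::-1],(480,400),interpolation=cv2.INTER_CUBIC);b=cv2.resize(i2[150:330,230:430,::-1],(444,400),interpolation=cv2.INTER_CUBIC)
cv2.imwrite("pics/a1.png",cv2.resize(np.hstack([a,b]),None,fx=.85,fy=.85))
for cam in("top","scene"):
    print([(np.round(local(w(cam,r["xyz"])[None])[0],3).tolist(),round(r["score"],2)) for n in("basket","basket_a_lip","basket_a_cell") for r in mark_of(n,cam)])
E
```

```text
t 5.5 pos [ 0.4263 -0.2806  0.2333] rot [ 1.7994e+02 -1.0000e-02  8.2850e+01] open 0.0096 F [ 0.3 -0.1 -1.2]
  turn z 0.15 then shift [-0.004   0.0035 -0.0007]
58.92366349697113 0.009567498180778703
[([-0.184, 0.436, 0.001], 0.6), ([-0.04, 0.005, 0.158], 0.59), ([-0.073, 0.009, 0.227], 0.56), ([0.0, -0.002, -0.001], 0.5)]
[([-0.041, 0.0, 0.16], 0.86), ([0.158, 0.287, -0.001], 0.64), ([-0.182, 0.441, 0.007], 0.63), ([-0.077, 0.001, 0.227], 0.79), ([-0.18, 0.439, 0.006], 0.66), ([-0.037, 0.029, 0.167], 0.67), ([-0.039, -0.018, 0.163], 0.65)]
```

View pics/a1.png

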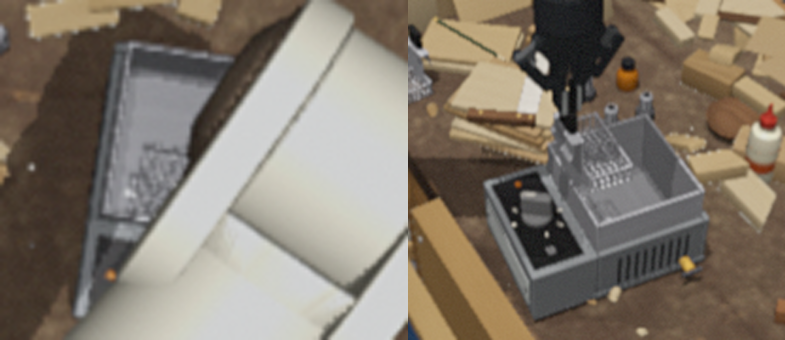

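>>> servo_tool:
  moves:
    - [[0, 0, 0], [-0.004, 0.003, 0], 0]
    - [[0, 0, 0], [0, 0, 0.03], 0]
    - [[0, 0, 0], [0, 0, 0.02], 0]
    - [[0, 0, 0], [0, 0, 0], 0]

```text
time: 6.3
ee_pos: [0.43, -0.2884, 0.1785]
tcp_rot: [-179.8, -0.1, 82.7]
wrist_force: [-0.4, -0.1, -2.4]
opening: 0.0093
grasp_force: 58.9
```

```bash
python3 - <<'E'
from h import *
delta(.4293,-.285,.142,82.7)
i2,d2=snap("scene");P,u,v=cloud("scene",d2);L=local(P)*1000
# profile across the near wall by height
for z0 in range(105,190,6):
    for y0,y1 in((-30,-5),(5,30),(-70,-45)):
        s=(L[:,2]>z0)&(L[:,2]<=z0+6)&(L[:,1]>y0)&(L[:,1]<y1)&(L[:,0]>-95)&(L[:,0]<-50)
        if s.sum()>2: print(z0,(y0,y1),s.sum(),np.round(np.percentile(L[s,0],[5,50,95]),1))
cv2.imwrite("pics/a2.png",cv2.resize(i2[170:310,270:420,::-1],(750,600)[:2] if 0 else (640,597),interpolation=cv2.INTER_CUBIC))
E
```

```text
t 6.3 pos [ 0.43   -0.2884  0.1785] rot [-1.7975e+02 -1.3000e-01  8.2710e+01] open 0.0093 F [-0.4 -0.1 -2.4]
  turn z 0.01 then shift [ 0.0033 -0.0011  0.0365]
105 (-30, -5) 14 [-74.  -72.1 -51.2]
105 (5, 30) 9 [-73.2 -72.5 -71.7]
105 (-70, -45) 19 [-74.3 -72.2 -53.4]
111 (-30, -5) 6 [-73.6 -72.1 -57.5]
111 (5, 30) 4 [-72.8 -72.4 -72.3]
111 (-70, -45) 12 [-73.4 -72.7 -52.6]
117 (-30, -5) 5 [-73.1 -72.9 -72.5]
117 (-70, -45) 11 [-73.2 -72.7 -54.9]
123 (-30, -5) 7 [-73.1 -72.7 -68.6]
123 (-70, -45) 16 [-73.9 -72.6 -54.8]
129 (-30, -5) 14 [-72.8 -70.3 -67.2]
129 (-70, -45) 31 [-73.  -69.2 -52.9]
135 (-30, -5) 8 [-68.3 -67.5 -67.2]
135 (-70, -45) 4 [-73.1 -72.3 -68.4]
141 (-30, -5) 9 [-77.4 -67.6 -66.4]
141 (5, 30) 4 [-84.  -83.1 -82.5]
147 (-30, -5) 25 [-84.9 -82.  -67.2]
147 (5, 30) 15 [-84.4 -82.1 -80.1]
153 (-30, -5) 15 [-83.3 -80.5 -67.3]
153 (5, 30) 5 [-82.1 -81.2 -80.3]
159 (-30, -5) 11 [-81.3 -80.1 -67.4]
159 (5, 30) 7 [-81.7 -81.  -80. ]
165 (-30, -5) 10 [-81.6 -80.6 -73.5]
165 (5, 30) 7 [-80.6 -80.2 -78. ]
171 (-30, -5) 33 [-80.5 -74.7 -66. ]
171 (5, 30) 12 [-80.6 -79.1 -75.8]
177 (-30, -5) 12 [-78.7 -76.7 -70.1]
177 (5, 30) 4 [-79.6 -78.  -77.5]
183 (-30, -5) 12 [-79.3 -75.1 -70.4]
189 (-30, -5) 15 [-78.9 -76.3 -68.9]
```

View pics/a2.png

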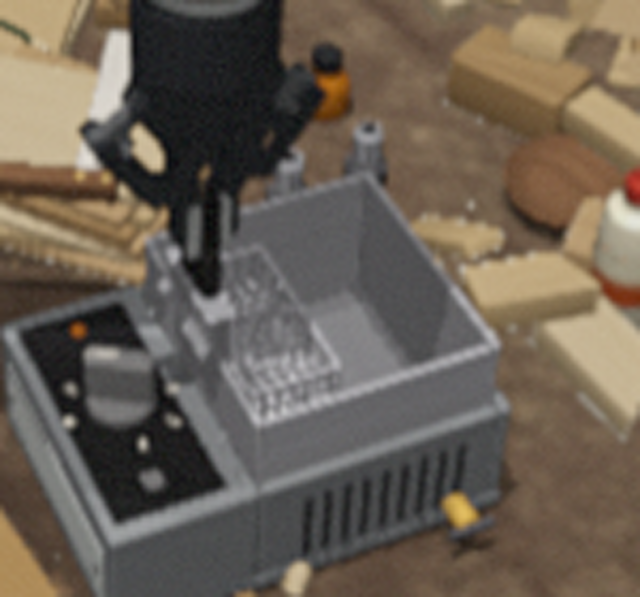

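The basket is level over the near wall. The outer leaf shows at local x -80.5 and the wall's outer face at -72.5, so the channel needs about 3.5 mm of +y (tool) before lowering.

>>> servo_tool:
  moves:
    - [[0, 0, 0], [0.003, 0.0035, 0], 0]
    - [[0, 0, 0], [0, 0, 0.006], 0]
    - [[0, 0, 0], [0, 0, 0.008], 0]
    - [[0, 0, 0], [0, 0, 0.008], 0]
    - [[0, 0, 0], [0, 0, 0.008], 0]
    - [[0, 0, 0], [0, 0, 0], 0]

```text
time: 6.95
ee_pos: [0.4341, -0.2857, 0.1499]
tcp_rot: [-179.9, -0.1, 82.7]
wrist_force: [-0.4, 0.7, -1.9]
opening: 0.0095
grasp_force: 58.9
```

```bash
cat > prof.py <<'E'
from h import *
import sys
lo,hi=int(sys.argv[1]),int(sys.argv[2])
i2,d2=snap("scene");P,u,v=cloud("scene",d2);L=local(P)*1000
for z0 in range(95,185,8):
    s=(L[:,2]>z0)&(L[:,2]<=z0+8)&(abs(L[:,1])<30)&(L[:,0]>lo)&(L[:,0]<hi)
    if s.sum()>2: print(z0,s.sum(),np.round(np.percentile(L[s,0],[5,50,95]),1))
E
python3 - <<'E'
from h import *
delta(.4293,-.285,.142,82.7)
E
python3 prof.py -95 -50
```

```text
t 6.95 pos [ 0.4341 -0.2857  0.1499] rot [-1.7989e+02 -5.0000e-02  8.2730e+01] open 0.0095 F [-0.4  0.7 -1.9]
  turn z 0.03 then shift [ 0.0001 -0.0049  0.0079]
95 7 [-74.2 -72.9 -72.3]
103 6 [-72.7 -72.3 -71.7]
111 16 [-80.6 -79.9 -69.7]
119 54 [-80.2 -77.7 -62.7]
127 32 [-77.6 -76.6 -63.3]
135 36 [-77.9 -76.3 -64. ]
143 66 [-77.5 -73.9 -62.7]
151 21 [-75.2 -73.9 -64.8]
159 16 [-74.8 -73.6 -64.2]
167 22 [-74.7 -72.3 -63.1]
175 42 [-80.5 -67.5 -60.2]
183 46 [-86.4 -64.7 -53.6]
```

>>> servo_tool:
  moves:
    - [[0, 0, 0], [0, 0, 0.006], 0]
    - [[0, 0, 0], [0, 0, 0.003], 0]
    - [[0, 0, 0], [0, 0, 0], 0]

```text
time: 7.3
ee_pos: [0.4347, -0.2861, 0.1423]
tcp_rot: [180.0, -0.0, 82.7]
wrist_force: [-0.9, 0.0, -1.2]
opening: 0.0094
grasp_force: 58.9
```

```bash
python3 - <<'E'
from h import *
delta(.4293,-.285,.142,82.7)
E
python3 prof.py -95 -50
```

```text
t 7.3 pos [ 0.4347 -0.2861  0.1423] rot [180.    -0.    82.73] open 0.0094 F [-0.9  0.  -1.2]
  turn z 0.03 then shift [ 0.0004 -0.0055  0.0003]
95 4 [-74.2 -73.  -72.8]
103 13 [-80.1 -78.7 -72.6]
111 49 [-79.8 -77.6 -68.2]
119 26 [-76.6 -76.  -62.5]
127 41 [-77.  -75.7 -62.1]
135 63 [-76.7 -73.  -63.6]
143 20 [-74.1 -73.7 -64.5]
151 19 [-74.1 -72.7 -64. ]
159 16 [-78.5 -70.6 -64.4]
167 36 [-77.8 -66.4 -59.2]
175 42 [-86.1 -73.6 -53.5]
183 47 [-86.  -64.2 -52.3]
```

>>> servo_tool:
  moves:
    - [[0, 0, 0], [0, 0, 0.002], 0]
    - [[0, 0, 0], [0, 0, 0.002], 0]
    - [[0, 0, 0], [0, 0, 0], 0]

```text
time: 7.65
ee_pos: [0.4356, -0.2864, 0.1417]
tcp_rot: [179.7, 0.1, 82.7]
wrist_force: [-2.6, 3.8, 18.3]
opening: 0.0103
grasp_force: 41.2
```

>>> servo_tool:
  moves:
    - [[0, 0, 0], [0, 0, 0], 45]
    - [[0, 0, 0], [0, 0, 0], 45]
    - [[0, 0, 0], [0, 0, 0], 45]
    - [[0, 0, 0], [0, 0, -0.02], 45]
    - [[0, 0, 0], [0, 0, -0.04], 45]
    - [[0, 0, 0], [0, 0, -0.04], 45]
    - [[0, 0, 0], [0, 0, 0], 45]

```text
time: 8.35
ee_pos: [0.4359, -0.2869, 0.2436]
tcp_rot: [179.6, 0.2, 82.7]
wrist_force: [0.6, -0.1, 0.3]
opening: 0.0384
grasp_force: 0.0
```

```bash
python3 prof.py -95 -50; python3 - <<'E'
from h import *
delta(.4085,.1657,.22,95)
for cam in("top","scene"):
    snap(cam)
    print([(n,np.round(local(w(cam,r["xyz"])[None])[0],3).tolist(),round(r["score"],2)) for n in("basket","basket_a_cell","basket_a_grip") for r in mark_of(n,cam)])
E
```

```text
95 3 [-73.3 -73.1 -72.8]
103 9 [-81.5 -79.6 -72.6]
111 59 [-82.1 -79.2 -75.7]
119 34 [-78.3 -76.9 -62.3]
127 36 [-77.1 -76.  -65.4]
135 69 [-76.6 -72.8 -62.2]
143 25 [-73.1 -71.8 -64.6]
151 27 [-73.  -71.2 -63. ]
159 28 [-71.8 -69.8 -63. ]
167 47 [-70.8 -65.6 -61. ]
t 8.4 pos [ 0.4356 -0.2867  0.2409] rot [1.7979e+02 1.0000e-01 8.2730e+01] open 0.0384 F [-0.1  0.5 -1. ]
  turn z -12.27 then shift [0.453  0.0125 0.0209]
[('basket', [-0.181, 0.434, -0.001], 0.71), ('basket', [-0.038, -0.001, 0.063], 0.53), ('basket_a_cell', [-0.04, 0.023, 0.07], 0.51), ('basket_a_grip', [-0.07, -0.004, 0.154], 0.63)]
[('basket', [-0.183, 0.44, 0.004], 0.86), ('basket', [-0.039, -0.002, 0.068], 0.73), ('basket_a_cell', [-0.041, 0.026, 0.074], 0.67), ('basket_a_cell', [-0.037, -0.022, 0.067], 0.62), ('basket_a_cell', [-0.191, 0.468, 0.0], 0.16), ('basket_a_grip', [-0.069, 0.0, 0.154], 0.62)]
```

```bash
cat > tilt.py <<'E'
from h import *
for cam in("scene","top"):
    i2,d2=snap(cam);P,u,v=cloud(cam,d2);L=local(P)*1000
    for nm,sg in(("near",-1),("far",1)):
        X=-sg*L[:,0]  # distance coord: wall at -72
        print(cam,nm)
        for x0 in range(-66,-4,6):
            s=(X>x0)&(X<=x0+6)&(abs(L[:,1])<48)&(L[:,2]>60)&(L[:,2]<112)
            if s.sum()>4: print('  ',x0,s.sum(),np.round(np.percentile(L[s,2],[5,25,50,75,95]),1))
E
python3 tilt.py
```

```text
scene near
   -48 9 [71.8 73.  73.6 92.5 94. ]
   -42 21 [68.3 70.3 70.9 76.4 92.5]
   -36 26 [68.3 70.  71.2 73.  90.5]
   -30 23 [68.  68.9 70.1 82.2 92. ]
   -24 35 [66.7 68.2 69.6 76.1 89.4]
   -18 84 [66.2 68.4 75.4 83.1 91.2]
   -12 32 [76.9 81.9 87.1 89.2 90.9]
scene far
top near
   -60 7 [69.3 70.9 71.5 72.3 73.6]
   -54 9 [71.  72.2 72.8 74.  74.2]
   -42 9 [69.2 70.7 71.3 73.1 74. ]
   -36 8 [67.7 69.1 71.5 74.3 75.1]
   -30 7 [69.4 70.6 71.2 72.6 73. ]
   -24 10 [65.7 67.4 70.1 71.2 73.3]
   -18 29 [67.7 72.4 75.2 87.1 93.1]
   -12 7 [88.6 89.6 90.3 92.2 93.4]
top far
```

>>> servo_tool:
  moves:
    - [[0, 0, 0], [0, 0, 0.04], 45]
    - [[0, 0, 0], [0, 0, 0.04], 45]
    - [[0, 0, 0], [0, 0, 0.017], 45]
    - [[0, 0, 0], [0, 0, 0], 0]
    - [[0, 0, 0], [0, 0, 0], 0]
    - [[0, 0, 0], [0, 0, 0], 0]
    - [[0, 0, 0], [0, 0, 0], 0]
    - [[0, 0, 0], [0, 0, -0.004], 0]
    - [[0, 0, 0], [0, -0.004, 0], 0]
    - [[0, 0, 0], [0, 0, 0], 0]
  force: 60

```text
time: 9.9
ee_pos: [0.4307, -0.2857, 0.146]
tcp_rot: [180.0, 0.0, 82.7]
wrist_force: [1.2, 0.5, -1.2]
opening: 0.009
grasp_force: 58.7
```

```bash
python3 - <<'E'
from h import *
delta(.4293,-.285,.142,82.7)
E
python3 prof.py -95 -50; python3 tilt.py
```

```text
t 9.9 pos [ 0.4307 -0.2857  0.146 ] rot [1.7995e+02 2.0000e-02 8.2720e+01] open 0.009 F [ 1.2  0.5 -1.2]
  turn z 0.02 then shift [ 0.0005 -0.0015  0.004 ]
95 6 [-73.6 -72.8 -55.6]
103 5 [-73.2 -73.  -72.4]
111 36 [-85.3 -83.6 -73.1]
119 44 [-83.3 -81.1 -73.1]
127 26 [-81.6 -80.3 -66.8]
135 80 [-81.4 -78.4 -67. ]
143 17 [-79.7 -77.6 -69.6]
151 20 [-79.1 -77.9 -69.7]
159 20 [-78.8 -76.9 -70.3]
167 31 [-82.8 -70.2 -65.8]
175 40 [-88.9 -73.5 -56.5]
183 46 [-90.2 -77.8 -57. ]
scene near
   -48 11 [75.1 76.1 78.9 92.  99.1]
   -42 32 [74.8 76.2 77.  78.5 96.7]
   -36 28 [75.2 76.1 77.5 78.4 97.3]
   -30 26 [74.9 76.  76.6 78.5 98.7]
   -24 39 [74.  75.6 76.8 78.6 98.3]
   -18 109 [74.7 79.4 89.4 96.6 99.5]
   -12 11 [83.8 89.4 95.8 97.7 98.1]
scene far
top near
   -60 7 [77.  77.9 78.4 80.1 82.1]
   -54 7 [74.6 76.8 79.2 79.8 80.4]
   -42 10 [75.6 77.3 78.6 79.6 80.3]
   -36 10 [75.5 76.8 78.6 80.5 81.2]
   -30 6 [75.  76.8 78.2 79.3 80.2]
   -24 11 [75.1 76.  76.8 77.9 78.9]
   -18 21 [ 76.6  81.1  92.   99.5 100.9]
top far
```

>>> servo_tool:
  moves:
    - [[0, 0, 0], [0, 0, 0.003], 0]
    - [[0, 0, 0], [0, 0, 0.002], 0]
    - [[0, 0, 0], [0, 0, 0], 0]
    - [[0, 0, 0], [0, 0, 0], 45]
    - [[0, 0, 0], [0, 0, 0], 45]
    - [[0, 0, 0], [0, 0, 0], 45]
    - [[0, 0, 0], [0, 0, -0.02], 45]
    - [[0, 0, 0], [0, 0, -0.04], 45]
    - [[0, 0, 0], [0, 0, -0.04], 45]
    - [[0, 0, 0], [0, 0, 0], 45]

```text
time: 11.05
ee_pos: [0.4319, -0.2864, 0.2456]
tcp_rot: [179.6, 0.2, 82.7]
wrist_force: [-0.1, -0.2, -0.1]
opening: 0.0386
grasp_force: 0.0
```

```bash
python3 prof.py -95 -50; python3 tilt.py;  python3 - <<'E'
from h import *
report([("gB",(.408,.166),.03,.075,.105)])
delta(.4085,.1657,.22,95)
E
```

```text
95 5 [-72.7 -72.3 -71.6]
103 12 [-85.  -82.3 -72.6]
111 60 [-84.9 -82.3 -73. ]
119 31 [-81.7 -80.6 -72.5]
127 38 [-81.6 -80.3 -65.5]
135 64 [-80.7 -77.5 -67.3]
143 18 [-78.9 -77.5 -70.2]
151 26 [-78.6 -77.8 -69.5]
159 26 [-78.6 -76.7 -69.4]
167 47 [-78.  -73.9 -67.6]
scene near
   -48 8 [70.6 71.9 75.1 92.8 94.1]
   -42 30 [70.7 72.3 73.8 75.7 94.6]
   -36 21 [70.6 72.3 72.9 75.2 95. ]
   -30 30 [70.  71.4 72.8 77.8 94.1]
   -24 41 [70.1 71.8 73.5 74.9 93. ]
   -18 104 [71.  76.4 86.4 93.5 95.9]
   -12 7 [72.8 77.6 83.6 91.6 93.5]
scene far
top near
   -60 8 [73.3 74.4 76.4 76.8 77.8]
   -54 11 [70.9 72.7 75.  76.2 77.8]
   -42 10 [72.2 73.2 74.2 74.8 77. ]
   -36 12 [71.9 73.6 75.4 75.6 77.4]
   -30 6 [70.5 71.7 73.6 74.7 75.2]
   -24 14 [70.6 71.3 73.4 75.2 75.8]
   -18 32 [71.8 76.4 88.8 94.9 96.5]
top far
top
  gB 53 [409.  165.7] [11.8 31.7] 2.2 mean [407.9 164.1  95. ] zmax 100.7
scene
  gB 65 [408.2 164.6] [12.4 40. ] 1.3 mean [407.  162.5  89.3] zmax 99.1
t 11.3 pos [ 0.4304 -0.2853  0.239 ] rot [-1.7988e+02 -6.0000e-02  8.2730e+01] open 0.0385 F [ 0.5 -0.5  0.3]
  turn z -12.27 then shift [0.4512 0.0175 0.019 ]
```

>>> servo_tool:
  moves:
    - [[0, 0, -5.6], [0, 0, 0], 60]
    - [[0, 0, -5.6], [0, 0, 0], 60]
    - [[0, 0, 0], [0.045, 0.001, 0], 60]
    - [[0, 0, 0], [0.045, 0.001, 0], 60]
    - [[0, 0, 0], [0.045, 0.001, 0], 60]
    - [[0, 0, 0], [0.045, 0.001, 0], 60]
    - [[0, 0, 0], [0.045, 0.001, 0], 60]
    - [[0, 0, 0], [0.045, 0.001, 0], 60]
    - [[0, 0, 0], [0.045, 0.001, 0], 60]
    - [[0, 0, 0], [0.045, 0.001, 0.01], 60]
    - [[0, 0, 0], [0.045, 0.001, 0.01], 60]
    - [[0, 0, 0], [0.045, 0.001, 0], 60]

```text
time: 12.5
ee_pos: [0.4085, 0.1655, 0.2182]
tcp_rot: [-179.8, 0.1, 93.9]
wrist_force: [2.1, -1.2, 0.7]
opening: 0.0512
grasp_force: 0.0
```

>>> servo_tool:
  moves:
    - [[0, 0, 0], [0, 0, 0], 60]
    - [[0, 0, 0], [0, 0, 0], 60]

```text
time: 12.7
ee_pos: [0.4092, 0.1647, 0.2193]
tcp_rot: [-179.9, 0.1, 94.1]
wrist_force: [0.2, -0.1, 0.2]
opening: 0.0512
grasp_force: 0.0
```

```bash
python3 - <<'E'
from h import *
report([("gB",(.408,.166),.03,.075,.105)])
delta(.4085,.1657,.066,94)
E
```

```text
top
  gB 50 [408.9 166.6] [11.9 32.1] 3.0 mean [407.9 165.   94.7] zmax 99.3
scene
  gB 63 [407.2 164.6] [13.3 34.1] 10.5 mean [406.7 162.9  89.8] zmax 98.9
t 12.8 pos [0.4097 0.1633 0.22  ] rot [-1.7995e+02  3.0000e-02  9.3900e+01] open 0.0512 F [-0.3  0.3  1. ]
  turn z -0.1 then shift [ 0.0025 -0.0011  0.154 ]
```

>>> servo_tool:
  moves:
    - [[0, 0, -0.5], [0.002, -0.001, 0.04], 60]
    - [[0, 0, 0], [0, 0, 0.04], 60]
    - [[0, 0, 0], [0, 0, 0.04], 60]
    - [[0, 0, 0], [0, 0, 0.025], 60]
    - [[0, 0, 0], [0, 0, 0.006], 60]
    - [[0, 0, 0], [0, 0, 0], 0]
    - [[0, 0, 0], [0, 0, 0], 0]
    - [[0, 0, 0], [0, 0, 0], 0]
    - [[0, 0, 0], [0, 0, 0], 0]
    - [[0, 0, 0], [0, 0, 0], 0]
    - [[0, 0, 0], [0, 0, 0], 0]
  force: 70

```text
time: 13.9
ee_pos: [0.4103, 0.1661, 0.0711]
tcp_rot: [179.8, -0.0, 94.4]
wrist_force: [4.0, -2.5, 6.1]
opening: 0.0086
grasp_force: 68.9
```

>>> servo_tool:
  moves:
    - [[0, 0, 0], [0, 0, -0.02], 0]
    - [[0, 0, 0], [0, 0, -0.035], 0]
    - [[0, 0, 0], [0, 0, -0.04], 0]
    - [[0, 0, 0], [0, 0, -0.04], 0]
    - [[0, 0, 0], [0, 0, -0.035], 0]
    - [[0, 0, 0], [0, 0, 0], 0]
    - [[0, 0, 0], [0, 0, 0], 0]

```text
time: 14.6
ee_pos: [0.4089, 0.1662, 0.2396]
tcp_rot: [180.0, -0.0, 94.4]
wrist_force: [0.6, 0.6, -2.3]
opening: 0.0081
grasp_force: 68.6
```

```bash
python3 - <<'E'
from h import *
a=local(np.zeros((1,3)))
c,s=np.cos(np.radians(-7.3)),np.sin(np.radians(-7.3))
t=np.array([.501,-.294])+np.array([[c,-s],[s,c]])@[.0745,.0]
print(t,get_obs()["grasp_force"]);delta(*t,.235,82.7)
snap("scene")
print([(n,np.round(w("scene",r["xyz"]),3).tolist(),round(r["score"],2)) for n in("basket","basket_b_grip") for r in mark_of(n,"scene")])
E
```

```text
[ 0.57489614 -0.30346631] 68.572912607342
t 14.6 pos [0.4089 0.1662 0.2396] rot [ 1.7997e+02 -2.0000e-02  9.4440e+01] open 0.0081 F [ 0.6  0.6 -2.3]
  turn z 11.74 then shift [-0.4448  0.2243  0.0046]
[('basket', [0.379, 0.165, 0.173], 0.72), ('basket', [0.462, -0.292, 0.072], 0.56), ('basket_b_grip', [0.412, 0.163, 0.251], 0.6)]
```

>>> servo_tool:
  moves:
    - [[0, 0, 5.9], [0, 0, -0.01], 0]
    - [[0, 0, 5.9], [0, 0, -0.01], 0]
    - [[0, 0, 0], [0, 0.045, 0], 0]
    - [[0, 0, 0], [-0.03, 0.04, 0], 0]
    - [[0, 0, 0], [-0.045, 0.02, 0], 0]
    - [[0, 0, 0], [-0.045, 0.02, 0], 0]
    - [[0, 0, 0], [-0.045, 0.02, 0], 0]
    - [[0, 0, 0], [-0.045, 0.02, 0], 0]
    - [[0, 0, 0], [-0.045, 0.02, 0], 0]
    - [[0, 0, 0], [-0.045, 0.02, 0], 0]
    - [[0, 0, 0], [-0.045, 0.015, 0], 0]
    - [[0, 0, 0], [-0.045, 0.003, 0], 0]

```text
time: 15.95
ee_pos: [0.5801, -0.2513, 0.2569]
tcp_rot: [-179.8, -0.1, 82.6]
wrist_force: [0.8, 0.8, -2.1]
opening: 0.008
grasp_force: 68.8
```

>>> servo_tool:
  moves:
    - [[0, 0, 0], [-0.04, 0, 0], 0]
    - [[0, 0, 0], [-0.015, 0, 0], 0]
    - [[0, 0, 0], [0, 0, 0], 0]
    - [[0, 0, 0], [0, 0, 0], 0]

```text
time: 16.35
ee_pos: [0.5727, -0.3034, 0.2586]
tcp_rot: [-179.9, -0.1, 82.6]
wrist_force: [-0.1, 0.7, -1.0]
opening: 0.0078
grasp_force: 68.8
```

```bash
python3 - <<'E'
from h import *
print(get_obs()["grasp_force"]);delta(.574,-.3035,.184,82.7)
E
```

```text
68.83095346391201
t 16.35 pos [ 0.5727 -0.3034  0.2586] rot [-1.7992e+02 -6.0000e-02  8.2610e+01] open 0.0078 F [-0.1  0.7 -1. ]
  turn z -0.09 then shift [0.0001 0.0013 0.0746]
```

>>> servo_tool:
  moves:
    - [[0, 0, 0], [0, 0.001, 0.03], 0]
    - [[0, 0, 0], [0, 0, 0.03], 0]
    - [[0, 0, 0], [0, 0, 0.014], 0]
    - [[0, 0, 0], [0, 0, 0], 0]
    - [[0, 0, 0], [0, 0, 0], 0]

```text
time: 16.85
ee_pos: [0.5741, -0.3028, 0.1863]
tcp_rot: [180.0, -0.0, 82.7]
wrist_force: [0.3, -0.4, -2.2]
opening: 0.0083
grasp_force: 68.9
```

```bash
sed -i 's/^i2,d2=.*/cam=sys.argv[3] if len(sys.argv)>3 else "scene";i2,d2=snap(cam,"p.png");P,u,v=cloud(cam,d2);L=local(P)*1000/' prof.py; python3 prof.py 45 100; echo; python3 prof.py 45 100 top; python3 - <<'E'
from h import *
delta(.574,-.3035,.184,82.7)
i2,d2=snap("scene");i,d=snap("top")
cv2.imwrite("pics/b2.png",np.hstack([cv2.resize(i2[170:310,270:420,::-1],(429,400),interpolation=cv2.INTER_CUBIC),cv2.resize(i[160:260,330:430,::-1],(360,400),interpolation=cv2.INTER_CUBIC)]))
E
```

```text
95 13 [69.7 71.3 72.6]
103 4 [70.9 71.5 72.1]
111 77 [46.3 57.4 67.9]
119 30 [50.3 66.1 67.7]
127 39 [54.8 65.8 68.3]
135 38 [48.8 65.7 67.6]
143 37 [64.8 65.9 67.4]
151 34 [64.5 65.7 80.9]
159 36 [64.4 65.7 79.1]
167 39 [63.8 65.6 79. ]
175 79 [64.4 68.5 79.2]
183 22 [66.6 68.1 75.4]

t 16.95 pos [ 0.5744 -0.3036  0.1872] rot [1.7988e+02 4.0000e-02 8.2680e+01] open 0.0078 F [-0.4  0.5 -2. ]
  turn z -0.02 then shift [ 0.     -0.0004  0.0032]
```

View pics/b2.png

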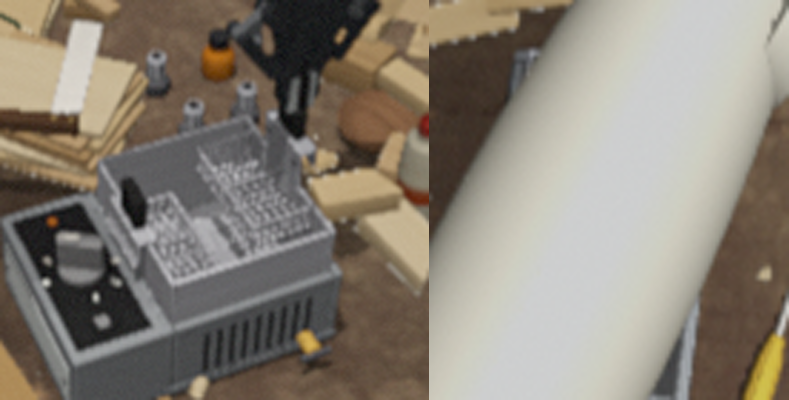

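Left view: basket B is over the far wall with its plate at local x 65.7 against a wall inner face at 71.3. I shift it 1.5 mm towards the wall, lower it, then close the gap.

>>> servo_tool:
  moves:
    - [[0, 0, 0], [0, 0.002, 0], 0]
    - [[0, 0, 0], [0, 0, 0.008], 0]
    - [[0, 0, 0], [0, 0, 0.01], 0]
    - [[0, 0, 0], [0, 0, 0.01], 0]
    - [[0, 0, 0], [0, 0, 0.006], 0]
    - [[0, 0, 0], [0, 0, 0], 0]

```text
time: 17.65
ee_pos: [0.5752, -0.3041, 0.1498]
tcp_rot: [-179.9, -0.0, 82.6]
wrist_force: [-0.0, -0.1, -2.1]
opening: 0.0081
grasp_force: 68.8
```

```bash
python3 prof.py 45 100;python3 - <<'E'
from h import *
delta(.574,-.3035,.144,82.7)
E
```

```text
95 38 [49.3 67.1 68.5]
103 32 [65.7 66.8 71. ]
111 32 [65.4 66.7 70.7]
119 34 [65.4 66.9 75.1]
127 43 [65.2 66.9 79.9]
135 71 [65.6 68.4 80.7]
143 31 [67.3 70.  77.7]
151 29 [67.6 69.1 76.5]
159 18 [67.  69.2 77.9]
167 23 [64.7 71.1 78.1]
175 26 [58.1 77.7 87.6]
183 40 [56.8 68.2 88.3]
t 17.7 pos [ 0.5754 -0.3042  0.1507] rot [-1.7994e+02 -3.0000e-02  8.2620e+01] open 0.008 F [ 0.4  0.2 -1.1]
  turn z -0.08 then shift [ 0.0005 -0.0015  0.0067]
```

>>> servo_tool:
  moves:
    - [[0, 0, 0], [0, 0.0015, 0], 0]
    - [[0, 0, 0], [0, 0.0015, 0], 0]
    - [[0, 0, 0], [0, 0, 0.004], 0]
    - [[0, 0, 0], [0, 0, 0], 0]

```text
time: 18.1
ee_pos: [0.5785, -0.3047, 0.1471]
tcp_rot: [-180.0, -0.0, 82.6]
wrist_force: [-2.6, 0.5, -3.0]
opening: 0.008
grasp_force: 68.7
```

>>> servo_tool:
  moves:
    - [[0, 0, 0], [0, 0, 0.003], 0]
    - [[0, 0, 0], [0, 0, 0.002], 0]
    - [[0, 0, 0], [0, 0, 0], 0]

```text
time: 18.4
ee_pos: [0.579, -0.3051, 0.1438]
tcp_rot: [179.9, 0.1, 82.6]
wrist_force: [-2.6, -0.8, 5.7]
opening: 0.0078
grasp_force: 70.3
```

```bash
python3 prof.py 45 100;python3 - <<'E'
from h import *
delta(.574,-.3035,.144,82.7)
E
python3 tilt.py | sed -n '/scene far/,/top near/p'
```

```text
95 39 [58.6 67.9 70.6]
103 32 [66.9 68.3 70.3]
111 29 [67.1 68.8 70.2]
119 38 [67.3 68.8 81.8]
127 51 [67.8 69.4 83.5]
135 61 [68.1 71.6 81.6]
143 27 [70.3 72.3 80.2]
151 20 [69.9 71.2 81. ]
159 18 [70.  72.9 79. ]
167 26 [67.1 78.1 84.5]
175 35 [60.4 80.2 91.3]
183 40 [59.2 69.3 92.4]
t 18.45 pos [ 0.579  -0.3051  0.1438] rot [1.7989e+02 6.0000e-02 8.2620e+01] open 0.0078 F [-2.9 -0.1  6.4]
  turn z -0.08 then shift [ 0.0009 -0.0052 -0.0002]
scene far
   -66 20 [71.8 72.9 74.5 77.9 92.5]
   -60 33 [71.2 73.3 74.5 76.8 95.5]
   -54 39 [72.  73.7 74.8 76.9 94. ]
   -48 18 [71.6 72.3 74.8 76.5 80.7]
   -42 37 [72.  73.2 75.3 76.5 95. ]
   -36 33 [71.8 74.1 74.9 76.3 94.2]
   -30 10 [74.3 76.  76.7 79.4 96.4]
   -24 10 [74.6 75.3 89.1 95.1 97.5]
   -18 119 [73.8 79.5 89.3 95.6 98.4]
top near
```

Seated on the rim with the plate against the wall and level. I release and rise.

>>> servo_tool:
  moves:
    - [[0, 0, 0], [0, -0.0005, 0], 45]
    - [[0, 0, 0], [0, 0, 0], 45]
    - [[0, 0, 0], [0, 0, 0], 45]
    - [[0, 0, 0], [0, 0, -0.02], 45]
    - [[0, 0, 0], [0, 0, -0.04], 45]
    - [[0, 0, 0], [0, 0, -0.04], 45]
    - [[0, 0, 0], [0.04, -0.02, 0], 45]
    - [[0, 0, 0], [0.045, 0, 0], 45]
    - [[0, 0, 0], [0.045, 0, 0], 45]
    - [[0, 0, 0], [0, 0, 0], 45]

```text
time: 19.55
ee_pos: [0.5758, -0.1687, 0.243]
tcp_rot: [179.9, -0.1, 82.9]
wrist_force: [0.5, -0.6, -0.2]
opening: 0.0383
grasp_force: 0.0
```

```bash
python3 tilt.py | sed -n '/scene far/,$p'; python3 - <<'E'
from h import *
report([("c0",(.62,-.02),.04,.035,.06),("c1",(.608,-.108),.03,.035,.06),("c2",(.673,-.11),.03,.035,.06),("bot",(.692,-.03),.03,.03,.06),("gA",(.431,-.285),.03,.15,.18),("gB",(.577,-.305),.03,.15,.18)])
for cam in("top","scene"):
    print(cam,[(n,np.round(w(cam,r["xyz"]),3).tolist(),round(r["score"],2)) for n in("collet","bottle","basket") for r in mark_of(n,cam)])
delta(.608,-.108,.15,82.7)
E
```

```text
scene far
   -66 22 [71.3 72.9 73.8 74.5 95.5]
   -60 32 [71.1 73.3 74.3 76.2 93.3]
   -54 33 [71.3 72.7 74.1 76.5 94.5]
   -48 21 [70.7 73.1 73.7 75.6 94.9]
   -42 29 [72.1 73.1 74.5 78.5 93.4]
   -36 37 [71.7 73.2 74.2 76.8 92.5]
   -30 11 [73.3 74.2 77.  86.3 95.1]
   -24 10 [72.1 73.1 73.8 91.3 94.6]
   -18 115 [73.4 78.2 87.5 93.6 97.2]
top near
   -60 33 [71.7 73.4 74.9 77.8 88.4]
   -54 37 [70.9 73.5 74.9 77.  83.4]
   -48 17 [69.5 73.2 74.4 76.6 94.3]
   -42 35 [70.4 72.8 75.  76.4 87. ]
   -36 35 [71.7 73.5 74.7 75.8 85.4]
   -30 18 [71.  72.9 74.  75.8 99.9]
   -24 34 [70.8 73.  74.2 75.7 92.2]
   -18 72 [71.3 76.  90.  95.2 99. ]
top far
   -66 19 [71.4 74.1 74.6 75.3 94.3]
   -60 34 [71.5 73.9 75.4 77.2 85.2]
   -54 36 [71.6 73.5 75.4 76.8 82.8]
   -48 18 [71.  73.2 74.2 77.5 95. ]
   -42 34 [71.8 73.8 75.5 77.2 85.3]
   -36 35 [72.2 73.5 76.1 78.3 91.5]
   -30 19 [72.2 74.  75.8 77.7 95.3]
   -24 31 [73.3 74.1 75.6 77.1 87.8]
   -18 64 [75.8 81.6 93.8 97.1 99.3]
top
  c0 32 [617.6 -20.5] [17.2 18.7] 56.1 mean [617.4 -20.2  45.2] zmax 49.0
  c1 0 None
  c2 0 None
  bot 52
[... 778 characters left out ...]
57), ('basket', [0.544, -0.303, 0.076], 0.88), ('basket', [0.462, -0.289, 0.068], 0.77), ('basket', [0.694, -0.033, 0.005], 0.44)]
scene [('collet', [0.458, -0.311, 0.067], 0.69), ('collet', [0.608, -0.101, 0.002], 0.56), ('collet', [0.621, -0.022, 0.004], 0.44), ('collet', [0.672, -0.109, -0.0], 0.41), ('collet', [0.547, -0.297, 0.077], 0.34), ('bottle', [0.692, -0.03, 0.002], 0.49), ('bottle', [0.541, -0.323, 0.073], 0.4), ('basket', [0.459, -0.288, 0.07], 0.94), ('basket', [0.544, -0.299, 0.079], 0.92), ('basket', [0.382, -0.278, 0.122], 0.54)]
t 20.05 pos [ 0.575  -0.1739  0.2423] rot [-179.99   -0.     82.56] open 0.038 F [-0.9 -0.2  0.1]
  turn z -0.14 then shift [0.0696 0.0244 0.0923]
```

>>> servo_tool:
  moves:
    - [[0, 0, 8.2], [0, 0, 0], 60]
    - [[0, 0, 8.2], [0, 0, 0], 60]
    - [[0, 0, 8.2], [0, 0, 0], 60]
    - [[0, 0, 8.2], [0, 0, 0], 60]
    - [[0, 0, 8.2], [0, 0, 0], 60]
    - [[0, 0, 8.2], [0, 0, 0], 60]
    - [[0, 0, 8.2], [0, 0, 0], 60]
    - [[0, 0, 8.2], [0, 0, 0], 60]
    - [[0, 0, 8.2], [0, 0, 0], 60]
    - [[0, 0, 8.2], [0, 0, 0], 60]
    - [[0, 0, 8.0], [0, 0, 0], 60]
    - [[0, 0, 0], [0.01, -0.035, 0.02], 60]

```text
time: 21.25
ee_pos: [0.5897, -0.1427, 0.2249]
tcp_rot: [179.9, -0.2, -7.9]
wrist_force: [1.2, 0.4, 0.9]
opening: 0.0511
grasp_force: 0.0
```

>>> servo_tool:
  moves:
    - [[0, 0, 0], [0.013, -0.035, 0.02], 60]
    - [[0, 0, 0], [0, 0, 0.04], 60]
    - [[0, 0, 0], [0, 0, 0], 60]
    - [[0, 0, 0], [0, 0, 0], 60]

```text
time: 21.65
ee_pos: [0.6064, -0.1071, 0.1629]
tcp_rot: [180.0, 0.1, -7.4]
wrist_force: [-0.1, -0.2, 1.3]
opening: 0.051
grasp_force: 0.0
```

```bash
python3 - <<'E'
from h import *
delta(.6075,-.1085,.026,-7.3)
report([("c1",(.608,-.108),.03,.02,.06)])
E
```

```text
t 21.65 pos [ 0.6064 -0.1071  0.1629] rot [ 1.8e+02  7.0e-02 -7.4e+00] open 0.051 F [-0.1 -0.2  1.3]
  turn z -0.1 then shift [0.0013 0.0012 0.1369]
top
  c1 0 None
scene
  c1 64 [ 607.5 -107.4] [21.3 17. ] 74.5 mean [ 606.  -110.7   36.7] zmax 47.2
```

>>> servo_tool:
  moves:
    - [[0, 0, 0], [0.001, 0, 0.045], 60]
    - [[0, 0, 0], [0, 0, 0.045], 60]
    - [[0, 0, 0], [0, 0, 0.035], 60]
    - [[0, 0, 0], [0, 0, 0.012], 60]
    - [[0, 0, 0], [0, 0, 0], 0]
    - [[0, 0, 0], [0, 0, 0], 0]
    - [[0, 0, 0], [0, 0, 0], 0]
    - [[0, 0, 0], [0, 0, 0], 0]
    - [[0, 0, 0], [0, 0, 0], 0]
    - [[0, 0, 0], [0, 0, 0], 0]
  force: 60

```text
time: 22.75
ee_pos: [0.6081, -0.1068, 0.026]
tcp_rot: [180.0, -0.0, -7.4]
wrist_force: [-0.4, 0.5, -0.6]
opening: 0.0003
grasp_force: 0.0
```

>>> servo_tool:
  moves:
    - [[0, 0, 0], [0, 0, -0.02], 0]
    - [[0, 0, 0], [0, 0, -0.04], 0]
    - [[0, 0, 0], [0, 0, -0.045], 0]
    - [[0, 0, 0], [0, 0, -0.045], 0]
    - [[0, 0, 0], [0, 0, -0.02], 0]
    - [[0, 0, 0], [0, 0, 0], 0]

```text
time: 23.35
ee_pos: [0.6092, -0.107, 0.1996]
tcp_rot: [180.0, -0.3, -7.4]
wrist_force: [-0.8, 0.3, -0.2]
opening: 0.0
grasp_force: 0.0
```

```bash
cat >> h.py <<'E'
def bath(x,y,c=(.502,-.294),yaw=-7.3):
    a=np.radians(yaw);return np.array(c)+np.array([[np.cos(a),-np.sin(a)],[np.sin(a),np.cos(a)]])@[x,y]
E
python3 - <<'E'
from h import *
print(get_obs()["grasp_force"])
print(bath(.034,.028));delta(*bath(.034,.028),.19,-7.3)
print(bath(.034,-.028));delta(*bath(.034,-.028),.19,-7.3)
E
```

```text
0.0
[ 0.53928222 -0.27054715]
t 23.35 pos [ 0.6092 -0.107   0.1996] rot [179.98  -0.34  -7.37] open 0.0 F [-0.8  0.3 -0.2]
  turn z -0.07 then shift [-0.0486  0.1711  0.0096]
[ 0.5321666  -0.32609324]
t 23.35 pos [ 0.6092 -0.107   0.1996] rot [179.98  -0.34  -7.37] open 0.0 F [-0.8  0.3 -0.2]
  turn z -0.07 then shift [-0.0486  0.2271  0.0096]
```

```bash
python3 - <<'E'
from h import *
for cam in("top","scene"):
    im,d=snap(cam,cam+"5.png");P,u,v=cloud(cam,d)
    print(cam,[(n,np.round(w(cam,r["xyz"]),3).tolist(),round(r["score"],2)) for n in("collet","bottle") for r in mark_of(n,cam)])
    m=(P[:,0]>.56)&(P[:,0]<.73)&(P[:,1]>-.19)&(P[:,1]<.05)&(P[:,2]>.03)&(P[:,2]<.065);Q=P[m]
    k=(Q[:,:2]/.004).astype(int);k-=k.min(0);g=np.zeros(k.max(0)+3,np.uint8);g[k[:,0]+1,k[:,1]+1]=1
    n,l=cv2.connectedComponents(cv2.dilate(g,np.ones((3,3),np.uint8)))
    li=l[k[:,0]+1,k[:,1]+1]
    for i in range(1,n):
        S=Q[li==i]
        if len(S)>8:print('   ',len(S),np.round((S.min(0)+S.max(0))/2,4),np.round(np.ptp(S,axis=0),3))
im,_=snap("scene");cv2.imwrite("pics/s6.png",cv2.resize(im[150:260,270:410,::-1],(764,600),interpolation=cv2.INTER_CUBIC))
E
```

```text
top []Traceback (most recent call last):
  File "<stdin>", line 6, in <module>
    return umr_minimum(a, axis, None, out, keepdims, initial, where)
ValueError: zero-size array to reduction operation minimum which has no identity
```

```bash
cat > find.py <<'E'
from h import *
for cam in("top","scene"):
    im,d=snap(cam);P,u,v=cloud(cam,d)
    print(cam,[(n,np.round(w(cam,r["xyz"]),3).tolist(),round(r["score"],2)) for n in("collet","bottle") for r in mark_of(n,cam)])
    m=(P[:,0]>.56)&(P[:,0]<.73)&(P[:,1]>-.19)&(P[:,1]<.05)&(P[:,2]>.03)&(P[:,2]<.065);Q=P[m]
    if len(Q)<8: continue
    k=(Q[:,:2]/.004).astype(int);k-=k.min(0);g=np.zeros(k.max(0)+3,np.uint8);g[k[:,0]+1,k[:,1]+1]=1
    n,l=cv2.connectedComponents(cv2.dilate(g,np.ones((3,3),np.uint8)))
    li=l[k[:,0]+1,k[:,1]+1]
    for i in range(1,n):
        S=Q[li==i]
        if len(S)>8:print('   ',len(S),np.round((S.min(0)+S.max(0))/2,4),np.round(np.ptp(S,axis=0),3))
E
python3 find.py; python3 - <<'E'
from h import *
im,_=snap("scene");cv2.imwrite("pics/s6.png",cv2.resize(im[150:260,270:410,::-1],(764,600),interpolation=cv2.INTER_CUBIC))
E
```

```text
top []
scene [('collet', [0.671, -0.109, 0.0], 0.67), ('collet', [0.624, -0.02, 0.005], 0.58), ('collet', [0.609, -0.103, 0.001], 0.4), ('collet', [0.503, -0.288, 0.133], 0.33), ('bottle', [0.693, -0.032, -0.001], 0.63)]
    53 [ 0.5715 -0.0667  0.0475] [0.023 0.025 0.034]
    51 [ 0.6069 -0.1079  0.0385] [0.018 0.024 0.017]
    44 [ 0.6169 -0.022   0.0396] [0.02  0.022 0.018]
    46 [ 0.6713 -0.1129  0.039 ] [0.02  0.019 0.017]
    77 [ 0.6891 -0.0323  0.0429] [0.026 0.027 0.025]
```

View pics/s6.png

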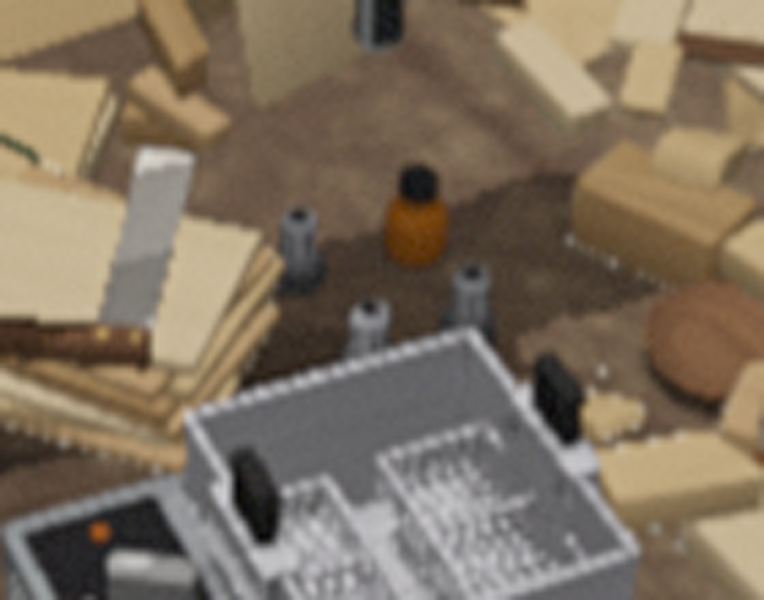

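```bash
python3 - <<'E'
from h import *
o=get_obs();print(o["ee_pos"],o["tcp_rot"],o["opening"],o["q"])
c=calibration("scene")
def pr(X): return cv2.projectPoints(np.array([X],float),cv2.Rodrigues(np.array(c["R"]))[0],np.array(c["t"]),np.array(c["camera_matrix"]),np.array(c["dist"]))[0][0,0]
print(pr(o["ee_pos"]),pr([.607,-.108,.046]))
im,d=snap("scene");P,u,v=cloud("scene",d)
m=(np.linalg.norm(P[:,:2]-o["ee_pos"][:2],axis=1)<.09)&(P[:,2]>.15)&(P[:,2]<.3)
Q=P[m];
for z in range(150,300,10):
    s=Q[(Q[:,2]*1000>=z)&(Q[:,2]*1000<z+10)]
    if len(s):print(z,len(s),np.round(np.median(s,0),3),np.round(s.min(0),3),np.round(s.max(0),3))
E
```

```text
[ 0.60767475 -0.10678146  0.1948948 ] [-1.79997700e+02  5.45098388e-02 -7.36967843e+00] -0.00020335841647490857 [-9.96625982e+00  1.43132306e+01  1.93975680e+01  9.51388955e+01
 -1.71416023e-04  1.77403420e+02]
[338.64215879 164.8233827 ] [336.88130572 207.15655391]
210 3 [ 0.607 -0.113  0.22 ] [ 0.603 -0.114  0.218] [ 0.61  -0.113  0.22 ]
220 19 [ 0.598 -0.113  0.227] [ 0.594 -0.123  0.22 ] [ 0.612 -0.099  0.23 ]
230 26 [ 0.598 -0.117  0.234] [ 0.593 -0.123  0.23 ] [ 0.613 -0.103  0.239]
240 36 [ 0.599 -0.116  0.245] [ 0.594 -0.125  0.24 ] [ 0.616 -0.099  0.25 ]
250 15 [ 0.598 -0.113  0.253] [ 0.595 -0.122  0.25 ] [ 0.609 -0.097  0.258]
260 38 [ 0.596 -0.112  0.266] [ 0.591 -0.141  0.261] [ 0.614 -0.072  0.27 ]
270 53 [ 0.594 -0.119  0.274] [ 0.587 -0.147  0.27 ] [ 0.613 -0.068  0.28 ]
280 62 [ 0.596 -0.122  0.286] [ 0.587 -0.156  0.28 ] [ 0.611 -0.06   0.29 ]
290 73 [ 0.593 -0.119  0.296] [ 0.587 -0.167  0.29 ] [ 0.61  -0.054  0.3  ]
```

The scene picture shows all three collets still upright (crop (370,330), (298,240), (470,290)). The fingertips sit about 20 mm higher than the reported TCP, so they closed just above the collet. I go deeper.

>>> servo_tool:
  moves:
    - [[0, 0, 0], [0, 0, 0], 60]
    - [[0, 0, 0], [0, 0, 0.02], 60]
    - [[0, 0, 0], [0, 0.001, 0.045], 60]
    - [[0, 0, 0], [0, 0, 0.045], 60]
    - [[0, 0, 0], [0, 0, 0.045], 60]
    - [[0, 0, 0], [0, 0, 0.015], 60]
    - [[0, 0, 0], [0, 0, 0.015], 60]
    - [[0, 0, 0], [0, 0, 0], 0]
    - [[0, 0, 0], [0, 0, 0], 0]
    - [[0, 0, 0], [0, 0, 0], 0]
    - [[0, 0, 0], [0, 0, 0], 0]
    - [[0, 0, 0], [0, 0, 0], 0]
  force: 60

```text
time: 25.1
ee_pos: [0.6091, -0.108, 0.0127]
tcp_rot: [180.0, -0.2, -7.4]
wrist_force: [0.4, -0.4, 7.5]
opening: 0.016
grasp_force: 59.0
```

>>> servo_tool:
  moves:
    - [[0, 0, 0], [0, 0, -0.02], 0]
    - [[0, 0, 0], [0, 0, -0.04], 0]
    - [[0, 0, 0], [0, 0, -0.045], 0]
    - [[0, 0, 0], [0, 0, -0.045], 0]
    - [[0, 0, 0], [0, 0, -0.045], 0]
    - [[0, 0, 0], [-0.01, 0.035, 0], 0]
    - [[0, 0, 0], [-0.01, 0.035, 0], 0]
    - [[0, 0, 0], [-0.01, 0.035, 0], 0]
    - [[0, 0, 0], [-0.01, 0.035, 0], 0]
    - [[0, 0, 0], [-0.009, 0.03, 0], 0]
    - [[0, 0, 0], [0, 0, 0], 0]
    - [[0, 0, 0], [0, 0, 0], 0]

```text
time: 26.3
ee_pos: [0.5372, -0.2706, 0.206]
tcp_rot: [180.0, -0.0, -7.5]
wrist_force: [0.0, 0.4, -0.1]
opening: 0.0158
grasp_force: 58.7
```

```bash
python3 - <<'E'
from h import *
print(get_obs()["grasp_force"])
delta(*bath(.034,.028),.094,-7.3)
i,d=snap("scene");P,u,v=cloud("scene",d);L=local(P,(.502,-.294))*1000
o=get_obs();t=local(np.array([o["ee_pos"]]),(.502,-.294))[0]*1000;print(t)
for z in range(180,260,10):
    s=L[(abs(L[:,0]-t[0])<30)&(abs(L[:,1]-t[1])<30)&(L[:,2]>=z)&(L[:,2]<z+10)]
    if len(s)>3:print(z,len(s),np.round(np.median(s,0)),np.round(s.min(0)),np.round(s.max(0)))
cv2.imwrite("pics/c1.png",cv2.resize(i[130:270,270:410,::-1],(600,600),interpolation=cv2.INTER_CUBIC))
E
```

```text
58.7360457284376
t 26.3 pos [ 0.5372 -0.2706  0.206 ] rot [ 1.80e+02 -4.00e-02 -7.46e+00] open 0.0158 F [ 0.   0.4 -0.1]
  turn z -0.16 then shift [ 0.002  -0.0003  0.112 ]
[ 32.19680215  28.42043602 205.91523561]
190 23 [ 26.  18. 196.] [ 19.  12. 192.] [ 44.  33. 200.]
200 68 [ 26.  19. 207.] [ 16.  11. 200.] [ 46.  43. 210.]
210 28 [ 27.  20. 214.] [ 20.  15. 210.] [ 38.  37. 220.]
220 16 [ 25.  20. 225.] [ 22.  13. 221.] [ 35.  37. 230.]
230 31 [ 24.  17. 236.] [ 19.   5. 231.] [ 36.  41. 240.]
240 48 [ 24.  13. 244.] [ 19.   4. 240.] [ 37.  39. 250.]
250 52 [ 24.  12. 255.] [ 19.   3. 251.] [ 37.  40. 260.]
```

View pics/c1.png

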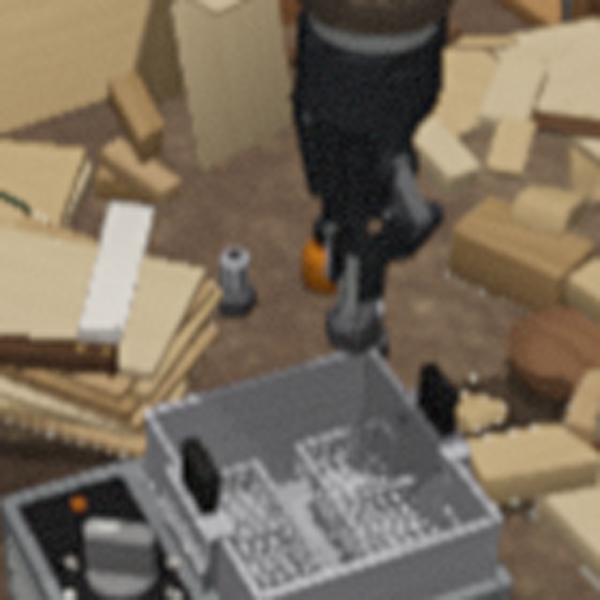

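The collet hangs upright in the grip (nut at (355,325)), above the far basket's +y cell. I lower it and release.

>>> servo_tool:
  moves:
    - [[0, 0, 0], [0.002, 0, 0.03], 0]
    - [[0, 0, 0], [0, 0, 0.03], 0]
    - [[0, 0, 0], [0, 0, 0.025], 0]
    - [[0, 0, 0], [0, 0, 0.015], 0]
    - [[0, 0, 0], [0, 0, 0.01], 0]
    - [[0, 0, 0], [0, 0, 0], 0]

```text
time: 26.95
ee_pos: [0.5393, -0.2697, 0.0948]
tcp_rot: [-180.0, 0.1, -7.3]
wrist_force: [-1.0, -0.3, -0.9]
opening: 0.0164
grasp_force: 58.7
```

>>> servo_tool:
  moves:
    - [[0, 0, 0], [0, 0, 0.003], 0]
    - [[0, 0, 0], [0, 0, 0], 0]

```text
time: 27.15
ee_pos: [0.5398, -0.2706, 0.0934]
tcp_rot: [180.0, -0.1, -7.4]
wrist_force: [0.3, -0.3, -0.4]
opening: 0.0161
grasp_force: 58.7
```

```bash
python3 - <<'E'
from h import *
delta(*bath(.034,.028),.09,-7.3)
E
```

```text
t 27.15 pos [ 0.5398 -0.2706  0.0934] rot [ 1.7997e+02 -7.0000e-02 -7.3700e+00] open 0.0161 F [ 0.3 -0.3 -0.4]
  turn z -0.07 then shift [-0.0005  0.0001  0.0034]
```

>>> servo_tool:
  moves:
    - [[0, 0, 0], [0, 0, 0.003], 0]
    - [[0, 0, 0], [0, 0, 0.001], 0]
    - [[0, 0, 0], [0, 0, 0], 45]
    - [[0, 0, 0], [0, 0, 0], 45]
    - [[0, 0, 0], [0, 0, 0], 45]
    - [[0, 0, 0], [0, 0, -0.02], 45]
    - [[0, 0, 0], [0, 0, -0.04], 45]
    - [[0, 0, 0], [0, 0, -0.04], 60]
    - [[0, 0, 0], [0, 0, -0.04], 60]

```text
time: 28.05
ee_pos: [0.5391, -0.2702, 0.2302]
tcp_rot: [180.0, -0.0, -7.4]
wrist_force: [0.6, -0.7, 0.3]
opening: 0.0511
grasp_force: 0.0
```

>>> servo_tool:
  moves:
    - [[0, 0, -8.57], [0, 0, 0], 60]
    - [[0, 0, -8.57], [0, 0, 0], 60]
    - [[0, 0, -8.57], [0, 0, 0], 60]
    - [[0, 0, -8.57], [0, 0, 0], 60]
    - [[0, 0, -8.57], [0, 0, 0], 60]
    - [[0, 0, -8.57], [0, 0, 0], 60]
    - [[0, 0, -8.57], [0, 0, 0], 60]
    - [[0, 0, -8.57], [0, 0, 0], 60]
    - [[0, 0, -8.57], [0, 0, 0], 60]
    - [[0, 0, -8.57], [0, 0, 0], 60]
    - [[0, 0, -8.57], [0, 0, 0], 60]

```text
time: 29.15
ee_pos: [0.5394, -0.2704, 0.2286]
tcp_rot: [180.0, 0.0, 87.2]
wrist_force: [0.1, -0.5, 0.4]
opening: 0.0518
grasp_force: 0.0
```

>>> servo_tool:
  moves:
    - [[0, 0, -8.57], [0, 0, 0], 60]
    - [[0, 0, -8.57], [0, 0, 0], 60]
    - [[0, 0, -8.57], [0, 0, 0], 60]
    - [[0, 0, -8.57], [0, 0, 0], 60]
    - [[0, 0, -8.57], [0, 0, 0], 60]
    - [[0, 0, -8.57], [0, 0, 0], 60]
    - [[0, 0, -8.57], [0, 0, 0], 60]
    - [[0, 0, -8.57], [0, 0, 0], 60]
    - [[0, 0, -8.57], [0, 0, 0], 60]
    - [[0, 0, -8.57], [0, 0, 0], 60]
    - [[0, 0, 0], [0, 0, 0], 60]

```text
time: 30.25
ee_pos: [0.5394, -0.2704, 0.2286]
tcp_rot: [-180.0, 0.0, 172.7]
wrist_force: [0.2, 0.0, 0.3]
opening: 0.0514
grasp_force: 0.0
```

```bash
python3 find.py; python3 - <<'E'
from h import *
print(get_obs()["q"]);delta(.671,-.112,.15,172.7)
snap("scene");print([(np.round(local(w("scene",r["xyz"])[None],(.502,-.294))[0],3).tolist(),round(r["score"],2)) for r in mark_of("collet","scene")])
E
```

```text
top [('collet', [0.673, -0.11, 0.0], 0.58), ('collet', [0.621, -0.019, -0.003], 0.51), ('bottle', [0.693, -0.032, 0.006], 0.67)]
    40 [ 0.572  -0.0526  0.0494] [0.024 0.051 0.031]
    37 [ 0.6182 -0.0202  0.0436] [0.019 0.019 0.015]
    36 [ 0.6717 -0.1111  0.0416] [0.021 0.016 0.022]
    71 [ 0.6877 -0.0339  0.0444] [0.024 0.029 0.028]
scene [('collet', [0.672, -0.11, 0.001], 0.69), ('collet', [0.623, -0.022, 0.002], 0.58), ('collet', [0.538, -0.267, 0.077], 0.51), ('bottle', [0.539, -0.322, 0.078], 0.44)]
    54 [ 0.5715 -0.0661  0.0475] [0.023 0.027 0.034]
    45 [ 0.6171 -0.022   0.039 ] [0.02  0.02  0.017]
    45 [ 0.6712 -0.1126  0.0393] [0.018 0.023 0.018]
    66 [ 0.6901 -0.0348  0.0419] [0.027 0.03  0.024]
[-2.66247021e+01  1.31838470e+01  2.18183685e+01  9.86326023e+01
 -5.84979047e-05 -1.91031299e+01]
t 30.55 pos [ 0.5394 -0.2704  0.2285] rot [-180.      0.    172.48] open 0.0513 F [-0.3 -0.6  0.1]
  turn z -0.22 then shift [-0.1105  0.1738  0.0785]
[([0.144, 0.204, 0.0], 0.69), ([0.032, 0.032, 0.077], 0.67), ([0.087, 0.286, 0.003], 0.59)]
```

>>> servo_tool:
  moves:
    - [[0, 0, 0], [-0.022, 0.035, 0], 60]
    - [[0, 0, 0], [-0.022, 0.035, 0], 60]
    - [[0, 0, 0], [-0.022, 0.035, 0.02], 60]
    - [[0, 0, 0], [-0.022, 0.035, 0.03], 60]
    - [[0, 0, 0], [-0.022, 0.034, 0.03], 60]
    - [[0, 0, 0], [0, 0, 0], 60]
    - [[0, 0, 0], [0, 0, 0], 60]

```text
time: 31.35
ee_pos: [0.6699, -0.112, 0.1481]
tcp_rot: [-180.0, -0.1, 172.7]
wrist_force: [-0.7, -0.8, 1.0]
opening: 0.0514
grasp_force: 0.0
```

```bash
python3 - <<'E'
from h import *
delta(.6712,-.112,.0125,172.7)
E
```

```text
t 31.35 pos [ 0.6699 -0.112   0.1481] rot [-1.7999e+02 -1.3000e-01  1.7266e+02] open 0.0514 F [-0.7 -0.8  1. ]
  turn z -0.04 then shift [-0.0013  0.0002  0.1356]
```

>>> servo_tool:
  moves:
    - [[0, 0, 0], [-0.001, 0, 0.045], 60]
    - [[0, 0, 0], [0, 0, 0.045], 60]
    - [[0, 0, 0], [0, 0, 0.03], 60]
    - [[0, 0, 0], [0, 0, 0.015], 60]
    - [[0, 0, 0], [0, 0, 0], 60]
    - [[0, 0, 0], [0, 0, 0], 0]
    - [[0, 0, 0], [0, 0, 0], 0]
    - [[0, 0, 0], [0, 0, 0], 0]
    - [[0, 0, 0], [0, 0, 0], 0]
    - [[0, 0, 0], [0, 0, 0], 0]
  force: 60

```text
time: 32.35
ee_pos: [0.6732, -0.1124, 0.0181]
tcp_rot: [179.9, 0.3, 172.6]
wrist_force: [0.2, 4.5, 6.7]
opening: 0.0134
grasp_force: 64.1
```

>>> servo_tool:
  moves:
    - [[0, 0, 0], [0, 0, -0.02], 0]
    - [[0, 0, 0], [0, 0, -0.04], 0]
    - [[0, 0, 0], [0, 0, -0.045], 0]
    - [[0, 0, 0], [0, 0, -0.045], 0]
    - [[0, 0, 0], [0, 0, -0.045], 0]
    - [[0, 0, 0], [0, 0, 0], 0]

```text
time: 32.95
ee_pos: [0.6731, -0.1134, 0.219]
tcp_rot: [-180.0, 0.7, 172.6]
wrist_force: [0.2, 0.4, -0.8]
opening: 0.0136
grasp_force: 62.7
```

```bash
python3 - <<'E'
from h import *
print(get_obs()["grasp_force"])
delta(*bath(.034,-.028),.205,172.7)
E
```

```text
62.717283067759126
t 32.95 pos [ 0.6731 -0.1134  0.219 ] rot [-179.97    0.74  172.6 ] open 0.0136 F [ 0.2  0.4 -0.8]
  turn z -0.1 then shift [ 0.1128 -0.2289  0.014 ]
```

>>> servo_tool:
  moves:
    - [[0, 0, 0], [0.019, -0.039, 0], 0]
    - [[0, 0, 0], [0.019, -0.039, 0], 0]
    - [[0, 0, 0], [0.019, -0.039, 0], 0]
    - [[0, 0, 0], [0.019, -0.039, 0], 0]
    - [[0, 0, 0], [0.019, -0.038, 0], 0]
    - [[0, 0, 0], [0.018, -0.035, 0], 0]
    - [[0, 0, 0], [0, 0, 0], 0]
    - [[0, 0, 0], [0, 0, 0], 0]

```text
time: 33.75
ee_pos: [0.5292, -0.3264, 0.2104]
tcp_rot: [-180.0, 0.1, 172.5]
wrist_force: [0.3, 0.2, -0.8]
opening: 0.0138
grasp_force: 62.6
```

```bash
python3 - <<'E'
from h import *
print(get_obs()["grasp_force"])
delta(*bath(.034,-.028),.094,172.7)
i,d=snap("scene");P,u,v=cloud("scene",d);L=local(P,(.502,-.294))*1000
o=get_obs();t=local(np.array([o["ee_pos"]]),(.502,-.294))[0]*1000;print(t)
for z in range(170,250,10):
    s=L[(abs(L[:,0]-t[0])<30)&(abs(L[:,1]-t[1])<30)&(L[:,2]>=z)&(L[:,2]<z+10)]
    if len(s)>3:print(z,len(s),np.round(np.median(s,0)),np.round(s.min(0)),np.round(s.max(0)))
cv2.imwrite("pics/c2.png",cv2.resize(i[130:270,270:410,::-1],(600,600),interpolation=cv2.INTER_CUBIC))
E
```

```text
62.60261062067002
t 33.75 pos [ 0.5292 -0.3264  0.2104] rot [-1.7997e+02  9.0000e-02  1.7249e+02] open 0.0138 F [ 0.3  0.2 -0.8]
  turn z -0.21 then shift [-0.0029  0.0007  0.1164]
[ 31.50656945 -27.82126673 210.16743087]
190 33 [ 23. -40. 197.] [ 15. -44. 191.] [ 43. -19. 200.]
200 67 [ 24. -37. 207.] [ 15. -45. 200.] [ 46. -17. 210.]
210 33 [ 25. -37. 215.] [ 19. -41. 210.] [ 37. -23. 220.]
220 26 [ 25. -38. 224.] [ 20. -40. 221.] [ 36. -24. 229.]
230 24 [ 22. -28. 237.] [ 19. -47. 231.] [ 37. -18. 240.]
240 44 [ 23. -43. 245.] [ 18. -52. 240.] [ 36. -16. 250.]
```

View pics/c2.png

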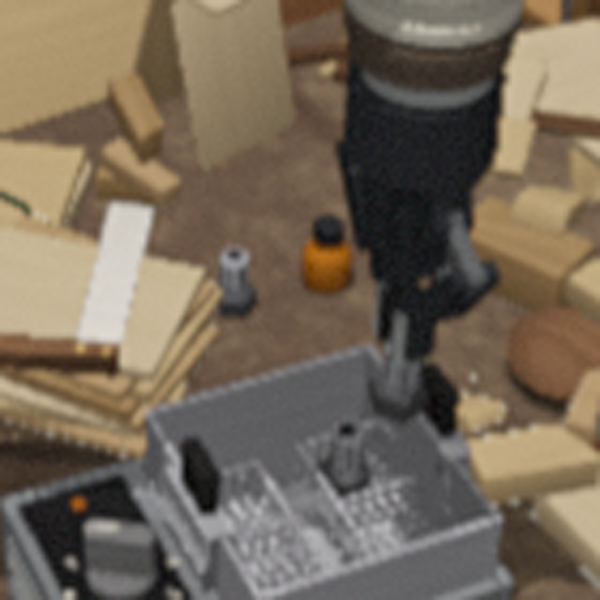

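The second collet is held upright (nut (397,395)) and the first stands in its cell at (345,455). Lowering into the -y cell.

>>> servo_tool:
  moves:
    - [[0, 0, 0], [-0.002, 0, 0.03], 0]
    - [[0, 0, 0], [0, 0, 0.03], 0]
    - [[0, 0, 0], [0, 0, 0.025], 0]
    - [[0, 0, 0], [0, 0, 0.015], 0]
    - [[0, 0, 0], [0, 0, 0.01], 0]
    - [[0, 0, 0], [0, 0, 0.005], 0]
    - [[0, 0, 0], [0, 0, 0], 0]

```text
time: 34.5
ee_pos: [0.5318, -0.3257, 0.0946]
tcp_rot: [-180.0, 0.0, 172.6]
wrist_force: [-0.6, 0.1, -0.5]
opening: 0.014
grasp_force: 62.6
```

```bash
python3 - <<'E'
from h import *
delta(*bath(.034,-.028),.094,172.7)
E
```

```text
t 34.5 pos [ 0.5318 -0.3257  0.0946] rot [-1.7999e+02  2.0000e-02  1.7262e+02] open 0.014 F [-0.6  0.1 -0.5]
  turn z -0.08 then shift [-0.0004 -0.0004  0.0006]
```

>>> servo_tool:
  moves:
    - [[0, 0, 0], [0, 0, 0.002], 0]
    - [[0, 0, 0], [0, 0, 0], 45]
    - [[0, 0, 0], [0, 0, 0], 45]
    - [[0, 0, 0], [0, 0, 0], 45]
    - [[0, 0, 0], [0, 0, -0.02], 45]
    - [[0, 0, 0], [0, 0, -0.04], 45]
    - [[0, 0, 0], [0, 0, -0.04], 60]
    - [[0, 0, 0], [0, 0, -0.03], 60]
    - [[0, 0, 0], [0, 0, 0], 60]

```text
time: 35.4
ee_pos: [0.5326, -0.3266, 0.2277]
tcp_rot: [-179.8, 0.4, 172.6]
wrist_force: [-0.7, -0.6, -0.4]
opening: 0.0513
grasp_force: 0.0
```

```bash
python3 find.py; python3 - <<'E'
from h import *
delta(.6175,-.0215,.15,172.7)
snap("scene");print([(np.round(local(w("scene",r["xyz"])[None],(.502,-.294))[0],3).tolist(),round(r["score"],2)) for r in mark_of("collet","scene")])
E
```

```text
top [('collet', [0.619, -0.022, -0.004], 0.4), ('collet', [0.538, -0.271, 0.081], 0.39), ('bottle', [0.694, -0.034, 0.004], 0.39)]
    39 [ 0.5722 -0.0511  0.0499] [0.024 0.054 0.03 ]
    37 [ 0.6178 -0.0202  0.0418] [0.019 0.019 0.016]
    71 [ 0.6872 -0.0309  0.0432] [0.029 0.028 0.026]
scene [('collet', [0.621, -0.023, 0.004], 0.64), ('collet', [0.539, -0.267, 0.076], 0.55), ('collet', [0.532, -0.325, 0.075], 0.46), ('bottle', [0.691, -0.031, 0.0], 0.63), ('bottle', [0.462, -0.314, 0.07], 0.17)]
    48 [ 0.5716 -0.0673  0.0483] [0.022 0.025 0.033]
    44 [ 0.6175 -0.0224  0.0388] [0.019 0.02  0.017]
    79 [ 0.6875 -0.0311  0.0426] [0.028 0.027 0.025]
t 35.7 pos [ 0.5311 -0.3256  0.2209] rot [ 1.7995e+02 -1.1000e-01  1.7260e+02] open 0.0515 F [-0.7  0.2  0.3]
  turn z -0.1 then shift [-0.047   0.3126  0.0709]
[([0.034, -0.027, 0.073], 0.7), ([0.03, 0.036, 0.077], 0.64), ([0.087, 0.286, 0.003], 0.51), ([-0.118, 0.001, 0.121], 0.4), ([0.037, 0.029, 0.07], 0.18)]
```

>>> servo_tool:
  moves:
    - [[0, 0, 0], [-0.006, 0.039, 0], 60]
    - [[0, 0, 0], [-0.006, 0.039, 0], 60]
    - [[0, 0, 0], [-0.006, 0.039, 0], 60]
    - [[0, 0, 0], [-0.006, 0.039, 0], 60]
    - [[0, 0, 0], [-0.006, 0.039, 0], 60]
    - [[0, 0, 0], [-0.006, 0.039, 0.02], 60]
    - [[0, 0, 0], [-0.006, 0.039, 0.02], 60]
    - [[0, 0, 0], [-0.005, 0.039, 0.02], 60]
    - [[0, 0, 0], [0, 0, 0.01], 60]
    - [[0, 0, 0], [0, 0, 0], 60]
    - [[0, 0, 0], [0, 0, 0], 60]

```text
time: 36.9
ee_pos: [0.6181, -0.0231, 0.1527]
tcp_rot: [-180.0, -0.0, 172.6]
wrist_force: [0.5, -0.6, 0.0]
opening: 0.0508
grasp_force: 0.0
```

```bash
python3 - <<'E'
from h import *
delta(.6177,-.0213,.0125,172.7)
E
```

```text
t 36.9 pos [ 0.6181 -0.0231  0.1527] rot [-1.7999e+02 -1.0000e-02  1.7257e+02] open 0.0508 F [ 0.5 -0.6  0. ]
  turn z -0.13 then shift [0.0006 0.0018 0.1402]
```

>>> servo_tool:
  moves:
    - [[0, 0, 0], [0, 0.001, 0.045], 60]
    - [[0, 0, 0], [0, 0, 0.045], 60]
    - [[0, 0, 0], [0, 0, 0.035], 60]
    - [[0, 0, 0], [0, 0, 0.014], 60]
    - [[0, 0, 0], [0, 0, 0], 60]
    - [[0, 0, 0], [0, 0, 0], 0]
    - [[0, 0, 0], [0, 0, 0], 0]
    - [[0, 0, 0], [0, 0, 0], 0]
    - [[0, 0, 0], [0, 0, 0], 0]
    - [[0, 0, 0], [0, 0, 0], 0]
  force: 60

```text
time: 37.9
ee_pos: [0.6201, -0.0215, 0.0162]
tcp_rot: [180.0, 0.2, 172.6]
wrist_force: [-1.2, -0.8, 5.8]
opening: 0.0155
grasp_force: 58.5
```

>>> servo_tool:
  moves:
    - [[0, 0, 0], [0, 0, -0.02], 0]
    - [[0, 0, 0], [0, 0, -0.04], 0]
    - [[0, 0, 0], [0, 0, -0.045], 0]
    - [[0, 0, 0], [0, 0, -0.045], 0]
    - [[0, 0, 0], [0, 0, -0.045], 0]
    - [[0, 0, 0], [0, 0, -0.02], 0]
    - [[0, 0, 0], [0, 0, 0], 0]

```text
time: 38.6
ee_pos: [0.6197, -0.0215, 0.2335]
tcp_rot: [180.0, 0.4, 172.6]
wrist_force: [-0.1, 0.2, -1.2]
opening: 0.0147
grasp_force: 83.5
```

```bash
python3 - <<'E'
from h import *
print(get_obs()["grasp_force"])
delta(*bath(-.033,.028),.22,172.7)
E
```

```text
83.51728709880263
t 38.6 pos [ 0.6197 -0.0215  0.2335] rot [179.96   0.43 172.6 ] open 0.0147 F [-0.1  0.2 -1.2]
  turn z -0.1 then shift [ 0.1152 -0.2572  0.0135]
```

>>> servo_tool:
  moves:
    - [[0, 0, 0], [0.018, -0.04, 0], 0]
    - [[0, 0, 0], [0.018, -0.04, 0], 0]
    - [[0, 0, 0], [0.018, -0.04, 0], 0]
    - [[0, 0, 0], [0.018, -0.04, 0], 0]
    - [[0, 0, 0], [0.018, -0.04, 0], 0]
    - [[0, 0, 0], [0.018, -0.04, 0], 0]
    - [[0, 0, 0], [0.007, -0.018, 0], 0]
    - [[0, 0, 0], [0, 0, 0], 0]
    - [[0, 0, 0], [0, 0, 0], 0]

```text
time: 39.5
ee_pos: [0.471, -0.2625, 0.2279]
tcp_rot: [180.0, -0.0, 172.5]
wrist_force: [0.6, 0.1, -0.4]
opening: 0.014
grasp_force: 83.3
```

```bash
python3 - <<'E'
from h import *
print(get_obs()["grasp_force"])
delta(*bath(-.033,.026),.094,172.7)
i,d=snap("scene");P,u,v=cloud("scene",d);L=local(P,(.502,-.294))*1000
o=get_obs();t=local(np.array([o["ee_pos"]]),(.502,-.294))[0]*1000;print(t)
for z in range(180,260,10):
    s=L[(abs(L[:,0]-t[0])<30)&(abs(L[:,1]-t[1])<30)&(L[:,2]>=z)&(L[:,2]<z+10)]
    if len(s)>3:print(z,len(s),np.round(np.median(s,0)),np.round(s.min(0)),np.round(s.max(0)))
print([(np.round(local(w("scene",r["xyz"])[None],(.502,-.294))[0],3).tolist(),round(r["score"],2)) for n in ("collet","basket") for r in mark_of(n,"scene")])
E
```

```text
83.32630116026849
t 39.5 pos [ 0.471  -0.2625  0.2279] rot [ 1.7997e+02 -2.0000e-02  1.7254e+02] open 0.014 F [ 0.6  0.1 -0.4]
  turn z -0.16 then shift [-0.0018 -0.0014  0.1339]
[-34.48058591  27.86505568 227.97071064]
210 34 [-42.  18. 216.] [-51.  13. 211.] [-24.  37. 220.]
220 70 [-40.  20. 226.] [-52.  12. 220.] [-21.  38. 230.]
230 29 [-41.  20. 235.] [-47.  17. 231.] [-30.  32. 240.]
240 17 [-42.  19. 243.] [-46.  15. 241.] [-32.  28. 249.]
250 28 [-44.  15. 255.] [-47.   9. 250.] [-28.  37. 260.]
[([0.029, -0.026, 0.077], 0.68), ([0.031, 0.032, 0.076], 0.68), ([-0.032, 0.031, 0.216], 0.52), ([-0.042, -0.0, 0.069], 0.84), ([0.047, -0.001, 0.076], 0.55)]
```

>>> servo_tool:
  moves:
    - [[0, 0, 0], [-0.001, -0.001, 0.03], 0]
    - [[0, 0, 0], [0, 0, 0.03], 0]
    - [[0, 0, 0], [0, 0, 0.03], 0]
    - [[0, 0, 0], [0, 0, 0.02], 0]
    - [[0, 0, 0], [0, 0, 0.012], 0]
    - [[0, 0, 0], [0, 0, 0.008], 0]
    - [[0, 0, 0], [0, 0, 0], 0]

```text
time: 40.35
ee_pos: [0.4721, -0.2632, 0.0979]
tcp_rot: [180.0, -0.0, 172.6]
wrist_force: [-0.6, -0.3, -0.7]
opening: 0.0143
grasp_force: 83.2
```

```bash
python3 - <<'E'
from h import *
delta(*bath(-.033,.026),.0925,172.7)
E
```

```text
t 40.35 pos [ 0.4721 -0.2632  0.0979] rot [ 1.7998e+02 -4.0000e-02  1.7264e+02] open 0.0143 F [-0.6 -0.3 -0.7]
  turn z -0.06 then shift [-0.0006 -0.0008  0.0054]
```

>>> servo_tool:
  moves:
    - [[0, 0, 0], [0, 0, 0.003], 0]
    - [[0, 0, 0], [0, 0, 0.002], 0]
    - [[0, 0, 0], [0, 0, 0], 45]
    - [[0, 0, 0], [0, 0, 0], 45]
    - [[0, 0, 0], [0, 0, 0], 45]
    - [[0, 0, 0], [0, 0, -0.02], 45]
    - [[0, 0, 0], [0, 0, -0.04], 45]
    - [[0, 0, 0], [0, 0, -0.04], 45]
    - [[0, 0, 0], [0, 0, -0.03], 45]
    - [[0, 0, 0], [0, 0, 0], 45]

```text
time: 41.35
ee_pos: [0.4732, -0.2644, 0.2282]
tcp_rot: [-179.8, 0.4, 172.6]
wrist_force: [-0.4, -0.2, -0.5]
opening: 0.0388
grasp_force: 0.0
```

```bash
python3 - <<'E'
from h import *
print(get_obs()["q"][5]); delta(.3835,-.278,.13,172.7)
i,d=snap("scene")
cv2.imwrite("pics/d1.png",cv2.resize(i[170:290,270:410,::-1],(700,600),interpolation=cv2.INTER_CUBIC))
print([(np.round(local(w("scene",r["xyz"])[None],(.502,-.294))[0],3).tolist(),round(r["score"],2)) for n in ("collet","basket","dial_grip") for r in mark_of(n,"scene")])
report([("dial",(.383,-.278),.03,.122,.14),("gA",(.431,-.285),.03,.15,.18),("gB",(.577,-.305),.03,.15,.18)])
E
python3 tilt.py
```

```text
-21.785480368692326
t 41.35 pos [ 0.4732 -0.2644  0.2282] rot [-179.85    0.37  172.59] open 0.0388 F [-0.4 -0.2 -0.5]
  turn z -0.11 then shift [ 0.0873 -0.0249  0.0982]
[([0.033, 0.03, 0.077], 0.72), ([-0.031, 0.029, 0.081], 0.68), ([0.031, -0.026, 0.077], 0.54), ([-0.04, -0.003, 0.069], 0.96), ([0.041, 0.001, 0.076], 0.86), ([0.033, 0.031, 0.076], 0.63), ([0.035, -0.027, 0.076], 0.54), ([-0.121, 0.002, 0.122], 0.73)]
top
  dial 0 None
  gA 0 None
  gB 0 None
scene
  dial 97 [ 381.9 -279.8] [19.  35.4] 58.9 mean [ 381.6 -280.9  128.5] zmax 132.1
  gA 101 [ 428.  -286.5] [38.4 12.2] 88.6 mean [ 426.5 -289.5  163.7] zmax 171.4
  gB 98 [ 575.4 -305.8] [36.8 12.7] 83.3 mean [ 573.6 -307.6  163.8] zmax 171.6
scene near
   -54 5 [84.4 87.4 88.5 96.6 97.9]
   -48 22 [71.8 84.7 89.6 94.8 98.4]
   -42 62 [ 71.8  75.4  88.   98.5 110.5]
   -36 44 [ 71.9  74.5  87.   95.1 107.3]
   -30 37 [ 71.1  74.5  87.3  98.  108.7]
   -24 40 [70.5 72.2 74.4 84.9 92.8]
   -18 95 [71.9 78.  85.4 93.7 95.7]
   -12 9 [83.3 90.8 91.7 92.4 93.4]
scene far
   -66 24 [71.5 72.7 74.3 76.8 95.5]
   -60 18 [71.9 72.5 74.6 76.1 94.7]
   -48 23 [ 79.   87.8  89.8  92.2 101.9]
   -42 36 [ 72.8  86.4  92.  100.4 107.8]
   -36 53 [ 74.6  89.2  93.6 101.2 109.1]
   -30 86 [ 81.6  89.3  92.8 102.4 110.2]
   -24 36 [72.6 84.3 88.8 91.5 96.8]
   -18 112 [73.2 77.7 87.3 95.  97.5]
top near
top far
```

View pics/d1.png

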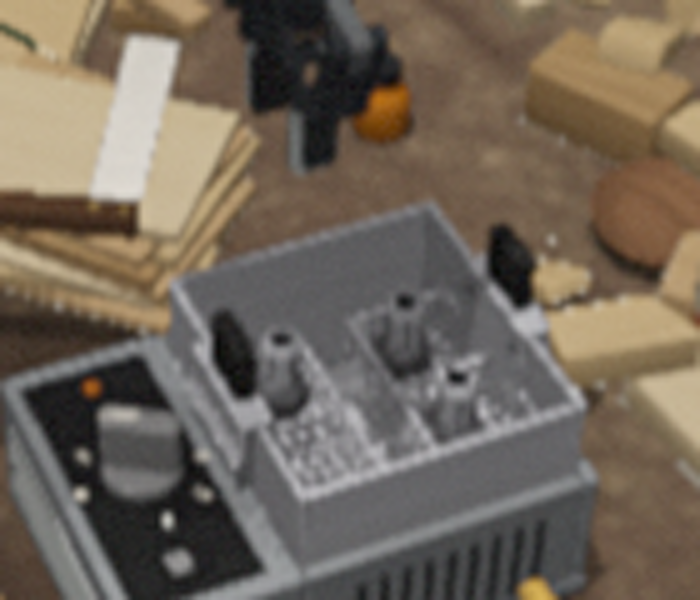

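All three collets stand in cells ((285,380), (405,335), (457,400)), both baskets hang, and the dial points at about 37°. Next is the dial.

>>> servo_tool:
  moves:
    - [[0, 0, 0], [0.03, -0.009, 0], 35]
    - [[0, 0, 0], [0.03, -0.009, 0], 35]
    - [[0, 0, 0], [0.027, -0.007, 0], 35]
    - [[0, 0, 7.3], [0, 0, 0], 35]
    - [[0, 0, 7.3], [0, 0, 0], 35]
    - [[0, 0, 7.3], [0, 0, 0], 35]
    - [[0, 0, 7.3], [0, 0, 0], 35]
    - [[0, 0, 7.3], [0, 0, 0], 35]
    - [[0, 0, 0], [0, 0, 0.03], 35]
    - [[0, 0, 0], [0, 0, 0.03], 35]
    - [[0, 0, 0], [0, 0, 0], 35]
    - [[0, 0, 0], [0, 0, 0], 35]
  force: 30

```text
time: 42.95
ee_pos: [0.3822, -0.277, 0.1636]
tcp_rot: [-180.0, -0.1, 136.1]
wrist_force: [-0.2, 0.3, 0.6]
opening: 0.0301
grasp_force: 0.0
```

```bash
python3 - <<'E'
from h import *
delta(.383,-.2785,.095,136.1);print(get_obs()["q"])
E
```

```text
t 42.95 pos [ 0.3822 -0.277   0.1636] rot [-1.7999e+02 -5.0000e-02  1.3610e+02] open 0.0301 F [-0.2  0.3  0.6]
  turn z 0.0 then shift [-0.0016 -0.0005  0.0686]
[-3.59331724e+01 -6.29397253e+00 -5.84454040e+00  9.05020703e+01
 -3.47564068e-03  7.96474096e+00]
```

>>> servo_tool:
  moves:
    - [[0, 0, 0], [-0.001, 0, 0.03], 35]
    - [[0, 0, 0], [0, 0, 0.025], 35]
    - [[0, 0, 0], [0, 0, 0.01], 35]
    - [[0, 0, 0], [0, 0, 0], 35]

```text
time: 43.35
ee_pos: [0.3831, -0.2779, 0.0986]
tcp_rot: [-180.0, -0.0, 136.1]
wrist_force: [-0.1, 0.0, 0.9]
opening: 0.0299
grasp_force: 0.0
```

>>> servo_tool:
  moves:
    - [[0, 0, 0], [0, 0, 0], 0]
    - [[0, 0, 0], [0, 0, 0], 0]
    - [[0, 0, 0], [0, 0, 0], 0]
    - [[0, 0, 0], [0, 0, 0], 0]
    - [[0, 0, 0], [0, 0, 0], 0]
  force: 30

```text
time: 43.85
ee_pos: [0.3847, -0.2778, 0.1004]
tcp_rot: [179.9, 0.2, 136.1]
wrist_force: [5.0, 4.4, 0.2]
opening: 0.0127
grasp_force: 31.7
```

>>> servo_tool:
  moves:
    - [[0, 0, 8.2], [0, 0, 0], 0]
    - [[0, 0, 8.2], [0, 0, 0], 0]
    - [[0, 0, 8.2], [0, 0, 0], 0]
    - [[0, 0, 8.2], [0, 0, 0], 0]
    - [[0, 0, 8.2], [0, 0, 0], 0]
    - [[0, 0, 8.2], [0, 0, 0], 0]
    - [[0, 0, 8.2], [0, 0, 0], 0]
    - [[0, 0, 8.2], [0, 0, 0], 0]
    - [[0, 0, 8.2], [0, 0, 0], 0]
    - [[0, 0, 8.2], [0, 0, 0], 0]
    - [[0, 0, 8.2], [0, 0, 0], 0]
    - [[0, 0, 8.2], [0, 0, 0], 0]

```text
time: 45.05
ee_pos: [0.3845, -0.2776, 0.1003]
tcp_rot: [179.9, -0.2, 37.4]
wrist_force: [3.1, 4.7, 1.6]
opening: 0.0128
grasp_force: 31.8
```

>>> servo_tool:
  moves:
    - [[0, 0, 0], [0, 0, 0], 0]
    - [[0, 0, 0], [0, 0, 0], 0]
    - [[0, 0, 0], [0, 0, 0], 0]

```text
time: 45.35
ee_pos: [0.3845, -0.2776, 0.1003]
tcp_rot: [179.9, -0.2, 37.7]
wrist_force: [3.2, 5.2, 2.6]
opening: 0.0125
grasp_force: 31.8
```

Release, rise, move clear and check.

>>> servo_tool:
  moves:
    - [[0, 0, 0], [0, 0, 0], 32]
    - [[0, 0, 0], [0, 0, 0], 32]
    - [[0, 0, 0], [0, 0, 0], 32]
    - [[0, 0, 0], [0, 0, -0.015], 32]
    - [[0, 0, 0], [0, 0, -0.035], 32]
    - [[0, 0, 0], [0, 0, -0.045], 32]
    - [[0, 0, 0], [0, 0, -0.045], 32]
    - [[0, 0, 0], [0, 0.045, 0], 32]
    - [[0, 0, 0], [0, 0.045, 0], 32]
    - [[0, 0, 0], [0, 0.045, 0], 32]
    - [[0, 0, 0], [0, 0.045, 0], 32]
    - [[0, 0, 0], [0, 0.02, 0], 32]

```text
time: 46.55
ee_pos: [0.5068, -0.4385, 0.2373]
tcp_rot: [-180.0, 0.0, 37.7]
wrist_force: [-0.6, -0.5, 0.2]
opening: 0.0271
grasp_force: 0.0
```

```bash
python3 - <<'E'
from h import *
delta(.38,-.28,.3)
report([("dial",(.383,-.278),.03,.122,.14),("gA",(.431,-.285),.03,.15,.18),("gB",(.577,-.305),.03,.15,.18)])
im,_=camera("top");i,_=camera("scene")
cv2.imwrite("pics/e.png",np.hstack([cv2.resize(im[165:270,335:420,::-1],(388,480),interpolation=cv2.INTER_CUBIC),cv2.resize(i[190:310,270:370,::-1],(400,480),interpolation=cv2.INTER_CUBIC)]))
for cam in("top","scene"): print([(np.round(local(w(cam,r["xyz"])[None],(.502,-.294))[0],3).tolist(),round(r["score"],2)) for n in ("collet","basket") for r in mark_of(n,cam)])
E
```

```text
t 46.55 pos [ 0.5068 -0.4385  0.2373] rot [-1.7995e+02  2.0000e-02  3.7660e+01] open 0.0271 F [-0.6 -0.5  0.2]
  turn z 0 then shift [-0.0035 -0.203  -0.0627]
top
  dial 68 [ 382.7 -278.3] [36.7 14. ] 38.1 mean [ 382.2 -278.1  130.6] zmax 134.3
  gA 62 [ 428.7 -285.4] [33.5 12.1] 81.4 mean [ 428.  -285.2  168.6] zmax 174.5
  gB 65 [ 575.6 -303.3] [33.8 11.6] 82.3 mean [ 574.5 -302.4  167.7] zmax 173.6
scene
  dial 85 [ 381.6 -280.3] [38.  14.2] 38.5 mean [ 381.6 -281.4  128.8] zmax 132.1
  gA 97 [ 428.4 -287.5] [33.8 12.5] 79.3 mean [ 426.7 -289.5  164.2] zmax 171.0
  gB 60 [ 573.  -303.7] [34.5  7.6] 89.9 mean [ 572.3 -309.2  160. ] zmax 169.4
[([0.034, -0.028, 0.072], 0.59), ([-0.036, 0.032, 0.069], 0.59), ([0.034, 0.028, 0.076], 0.4), ([0.044, -0.003, 0.072], 0.89), ([-0.042, -0.002, 0.065], 0.84)]
[([-0.03, 0.03, 0.08], 0.7), ([0.031, -0.028, 0.077], 0.62), ([-0.04, -0.002, 0.068], 0.86), ([0.041, 0.001, 0.077], 0.79)]
```

View pics/e.png

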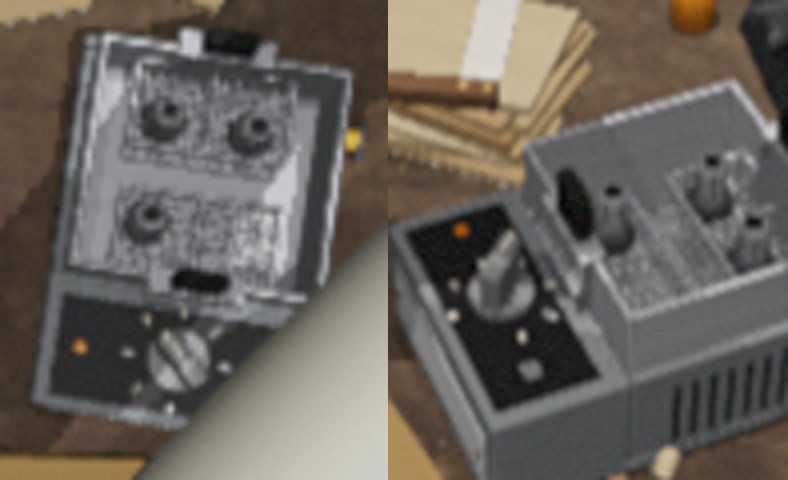

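The dial pointer is at the third tick (upper left, (148,320)), three collets stand in the hung baskets, and the robot is clear.

```bash
python3 -c "
from workcell import *
print(job_done())"
```

```text
the job is handed in; nothing more can be done
None
```

I handed the job in: both baskets hang level in the tank, all three collets stand in compartments, the heat dial is at 50 and the oil bottle was not knocked over; the hand-in call returned no verdict.

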